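# Clip the alignment laser into its post mount and hold it at the height of the iris

## Task

Press the pen-shaped alignment laser down into the two clips of the post mount, about centred and with its tapered beam end towards the iris, until both sprung jaws have snapped shut over it, and let go of the laser. Then grip the mount by its bar and draw its post straight up in the post holder, without turning it, until the laser is level with the centre of the iris opening, with the post still well inside its holder. Finish while still holding the mount at that height, so that a colleague can lock the thumbscrew, and leave the iris and everything else on the table where they are.

Things in the scene. Friction and masses are not known exactly. Their poses are not given: they have to be found in the camera images.
- laser_mid (a point): Centre of the loose alignment laser: a smooth steel cylinder like a pen, 14 mm in diameter, 140 mm long, 60 g, lying level in a black rest, its axis 40 mm above the table. Its x axis runs along the laser to the beam end.
- laser_tip (a point): The beam end of the laser, on its axis, 70 mm from the centre: tapered over its last 13 mm, with a small dark aperture. The other end is blunt, with a rubber switch cap.
- rest: Fixed black rest of the laser: a base plate 124 x 44 x 6 mm, origin under its centre, x along the laser, with two V supports, 8 mm thick, 52 mm either side of the middle, that reach up to the laser's axis. Between them the laser is free to be gripped about its middle from above.
- seat (a point): Where the laser's centre lies when home in the mount; x along the seated laser, towards the iris, z up. The mount is one loose piece (0.2 to 0.35 kg), a steel post with a bar on top that bears two fork clips, 8 mm thick along x, 48 mm either side of the middle. Each has a V bottom, a fixed wall at +y (8 mm from the axis, up to 12 mm above it) and a sprung jaw at -y. At the start 143 mm above the table.
- bar (a point): Centre of the mount's aluminium bar, 28 mm below the seat: 112 mm long (seat's x), 20 mm wide (y), 12 mm thick. From -44 to +44 mm nothing stands on it, so a gripper from above can grip the laser there, or straddle the seated laser and grip the bar's sides. The bar's top is 22 mm below the seat.
- foot (a point): Centre of the lower end of the mount's steel post, 101 mm below the bar's centre; the post is 12.7 mm in diameter, 95 mm long. At the start it stands on the bottom of its bore.
- mouth (a point): Centre of the bore's mouth, at the top of the mount's post holder: a black tube 25 mm across, its top 75 mm above the table, fixed on a steel magnetic base 60 x 50 x 14 mm. The bore is 13.9 mm wide, 61 mm deep; its brass thumbscrew is loose, so the post slides, and can turn, freely.
- iris (a point): Centre of the iris opening (12 mm wide) in an upright black ring, 36 mm across and 8 mm thick, on a locked post in a holder of its own, 200 to 240 mm from the mount along the seat's x, and 15 to 37 mm higher than the seat at the start. z up.
- jaw_a (a joint): Angle (rad) of the jaw at the seat's -x end, 0 closed. Hinged 16 mm below and 13 mm beside the laser's axis, its sloping nose hangs over the clip's mouth from 17 down to 7 mm above the axis, to 3 mm from the middle. Pressed straight down, the laser swings both jaws out (about 0.1 rad, 8 to 14 N in all) and they snap back over it; they hold it with a few newtons only.
- jaw_b (a joint): The same for the jaw at the seat's +x end.
- screwdriver: Bystander: screwdriver with a yellow handle, 190 mm. Origin at the centre of its underside.
- wood_block: Bystander: wooden block 60 x 42 x 40 mm, behind the iris. Origin at the centre of its underside.
- dish: Bystander: glass dish, 64 mm across, 14 mm high, beside the laser's rest. Origin at the centre of its underside.
- coil_former: Bystander: copper ring 42 mm across, 16 mm high, between the mount and the iris. Origin at the centre of its underside.
- sample_frame: Bystander: flat wooden frame with a sample, 60 x 60 x 8 mm. Origin at the centre of its underside.
- jar: Bystander: small amber jar with a black lid, 44 mm across, 55 mm high. Origin at the centre of its underside.
Things that resemble listed ones, but are neither listed nor needed, are in the scene too. What is shaped like the part that bears mouth but green or pink is not meant. Of the things shaped like the part that bears seat, the aluminium one is meant.

How it is judged:
By the outcome, as a careful person would: the job done as asked, in the order asked, and still so for the second after the job is handed in, while the arm keeps its last pose, push and grip.
It also fails if it takes over 48 s, if anything falls off the work surface, if the arm or the gripper's body presses on something with over 40 N, if the wrist force passes 120 N, or if a joint passes its speed limit or range.

## Robot

A 6-joint arm with a two-finger parallel gripper is mounted at the origin on the work surface. World frame = base frame: x ahead of the robot, y to its left, z up, the work surface at z = 0. Lengths are in mm, angles in rad, forces in N, time in s.
With the tool pointing down it reaches from about 300 to 775 mm from the base axis. Payload 14.6 kg.
Tool frame: the origin (TCP) lies on the front face of the gripper's body, between the roots of the fingers; the fingertips stand 97 mm ahead of it and the grasp point (between the pads) lies 78 mm ahead of it; z points along the fingers, y is the line along which they close (so a half turn about z gives the same grasp; the last joint's range is limited). The gripper opens to 94 mm and grips with 3 to 60 N. Pads are 16 mm wide; open, the fingers measure 119 mm over their backs; the gripper's body (75 mm by 177 mm) begins 78 mm behind the grasp point.
Start: joints at [-1.264, 0.3, 1.521, -0, 1.321, -0.067], TCP at [200.828, -512.014, 302.646] pointing down, gripper open.
Joint ranges: [-3.03, 3.03], [-0.79, 2.21], [0.23, 2.52], [-1.04, 4.18], [0, 3.07], [-2.55, 2.55]. Speed limits (rad/s): [2.22, 2.22, 2.57, 3.14, 3.14, 3.14].

## Interface

Orientations are given as [roll, pitch, yaw] about the fixed x, y, z axes, in that order (R = Rz(yaw) Ry(pitch) Rx(roll)).
In Python, from cell import * gives the robot as it stands.
- The arm moves only by the tool carry_out, never from a script. Its arguments are lists of equal length, an entry for each row: "slide": the shift along the world's x, y, z scaled (see below), a list of three; "dr": the turn, a rotation vector about the world's x, y, z scaled (see below), a list of three; "gripper": the opening in per cent of the stroke, from 0 (shut) to 100 (fully open). A call has 1 to 10 rows; each row is the pose to reach, as a shift and turn from the pose commanded when the call began, turning the shorter way round; what a row does not reach only later rows make up. The controller multiplies each number of a shift by 0.25 m and each number of a turn by 360 degrees. A row lasts 1/12 s, in which the tool goes at most 41.7 mm and 7.16 degrees, less where a joint would pass 70% of its speed; a pose out of reach is approached as far as the arm can. A call with a number of a shift or a turn outside -1 to 1 is refused whole. A call with a gripper value outside its range is refused whole. The fingers move at their own pace and stop on an object; "newtons" is the grip in N (left out, the last holds). Time passes only in rows, so rows that repeat a pose let the fingers close. It gives the time, the measured TCP pose, the force, the opening and the grip force at its end, in the units of the state.
- read_state(): the state, without advancing time (a new reading comes with each control period).
- camera(name): name is "side" or "top"; returns the picture (384x512x3 uint8, red, green, blue); there is no depth.
- camera_model(name): a dict with "vfov" (degrees; the focal length in pixels is half the picture's height over the tangent of half this angle, whatever the lens; pixels are square), "cx", "cy" (the principal point, pixels), "R" (3x3) and "t" (3): a world point X has camera coordinates R X + t. Camera axes: x right, y down, z forward; pixel columns grow to the right and rows downward; lengths in mm; the calibration is good to about 2 mm. A picture is of the moment at which its call begins. camera_model takes no time and is no camera call.
- sign_off(): hands the job in; it is judged then, once.
The state is a dict: "clock": time; "joints": joint angles; "qd": joint speeds; "effort": joint torques, N m; "eef_pos": TCP position; "eef_rot": TCP orientation; "wrist_force": force on the tool from outside, world axes, zero at the start; "moment": the same for the moment, N m; "finger_gap": finger opening in mm; "finger_force": force on a finger pad.
Only numpy, scipy, OpenCV 4.12 (cv2) and the standard library are available. Lean on these libraries where they do the work, as an engineer would, in place of code of your own. Each camera call takes 0.05 s, during which the arm holds its last target. There are 200 camera calls.

## Working session

There is one attempt and no reset: what is moved stays moved. The work goes in short steps, Python scripts to look and compute and a tool call to move; the robot and the scene stay as the last step left them, time stands still between calls to the robot, and variables do not carry over. Pictures are saved under pics/ and viewed, at most 10 in all, crops included, and the job is handed in when it is done.

Besides the shell and the picture viewer there is one more tool, called after "Request:" by a JSON object that holds its "name" and its "arguments". carry_out: Moves the arm, as the interface text tells. Its arguments: {"type":"object","properties":{"slide":{"type":"array","items":{"type":"array","items":{"type":"number","minimum":-1,"maximum":1}}},"dr":{"type":"array","items":{"type":"array","items":{"type":"number","minimum":-1,"maximum":1}}},"gripper":{"type":"array","items":{"type":"number"}},"newtons":{"type":"number"}},"required":["slide","dr","gripper"]}

```bash
mkdir -p pics
python3 - <<'E'
from cell import *
import cv2,numpy as np
for n in("side","top"):
    im=camera(n); cv2.imwrite(f"pics/{n}0.png",im[:,:,::-1])
    m=camera_model(n); print(n,m)
print(read_state())
E
```

```text
side {'vfov': 51.69928154934185, 'cx': 254.13588251436744, 'cy': 192.95299380502084, 'R': array([[-0.99615583, -0.08687112, -0.0112679 ],
       [-0.03477174,  0.51019495, -0.85935559],
       [ 0.080402  , -0.85566028, -0.51125434]]), 't': array([ 539.95296265,   93.4125552 , 1003.80828337])}
top {'vfov': 46.131706748892725, 'cx': 255.79847243961538, 'cy': 191.27934687048798, 'R': array([[ 0.01306715, -0.99989769,  0.00581816],
       [-0.99416697, -0.0136148 , -0.10698909],
       [ 0.10705736, -0.00438618, -0.99424317]]), 't': array([   2.67964694,  533.29833112, 1173.08673366])}
{'clock': 0.1, 'joints': array([-1.26358030e+00,  3.00401858e-01,  1.52148291e+00,  2.99285601e-06,
        1.32071418e+00, -6.65833271e-02]), 'qd': array([ 1.52122739e-03, -1.51279681e-03, -2.66585324e-03, -1.33510909e-03,
       -6.59263830e-05, -2.49655998e-04]), 'effort': array([-8.51491762e-06, -5.32648087e+01, -3.53284621e+01,  7.09433248e-02,
        2.34568800e-02, -5.48014020e-05]), 'eef_pos': array([ 200.80307331, -511.89694459,  302.16579589]), 'eef_rot': array([-3.14058878e+00, -6.98454695e-05,  3.73798572e-01]), 'wrist_force': array([-0.36015458,  0.14155157, -0.12942124]), 'moment': array([ 0.03250201, -0.02416992, -0.0383337 ]), 'finger_force': 0.0, 'finger_gap': 94.27759011373495}
```

View pics/side0.png

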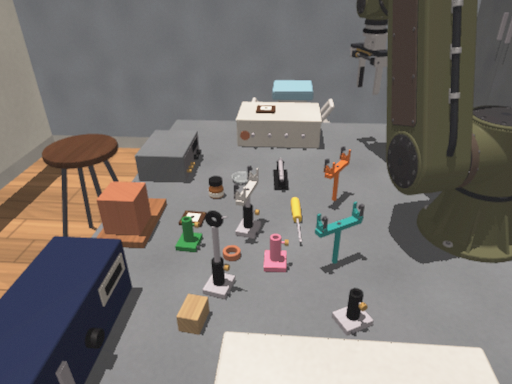

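View pics/top0.png

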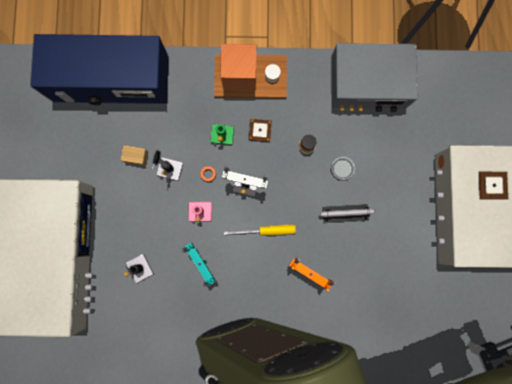

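The aluminium mount stands in a black holder, at side (246,190) and top (245,182). The teal mount (top 200,265), the orange mount (311,274), the pink and green holders and the empty black holder (138,268) are look-alikes. The laser in its rest is at top (346,212), and the iris is at top (165,163) and side (214,219). I'll confirm this in enlarged crops.

Run:
```python
import cv2,numpy as np
t=cv2.imread("pics/top0.png"); s=cv2.imread("pics/side0.png")
def crop(im,x,y,w,h,k): return cv2.resize(im[y:y+h,x:x+w],None,fx=k,fy=k,interpolation=cv2.INTER_CUBIC)
a=crop(t,145,140,133,60,6); b=crop(t,312,195,66,36,6) ; c=crop(t,145,145,50,36,6)
cv2.imwrite("pics/c1.png",np.vstack([a[:, :798],np.hstack([b,np.zeros((216,798-396,3),np.uint8)])]))
cv2.imwrite("pics/c2.png",crop(s,195,150,100,90,6))
print(a.shape)
```

```text
(360, 798, 3)
```

View pics/c1.png

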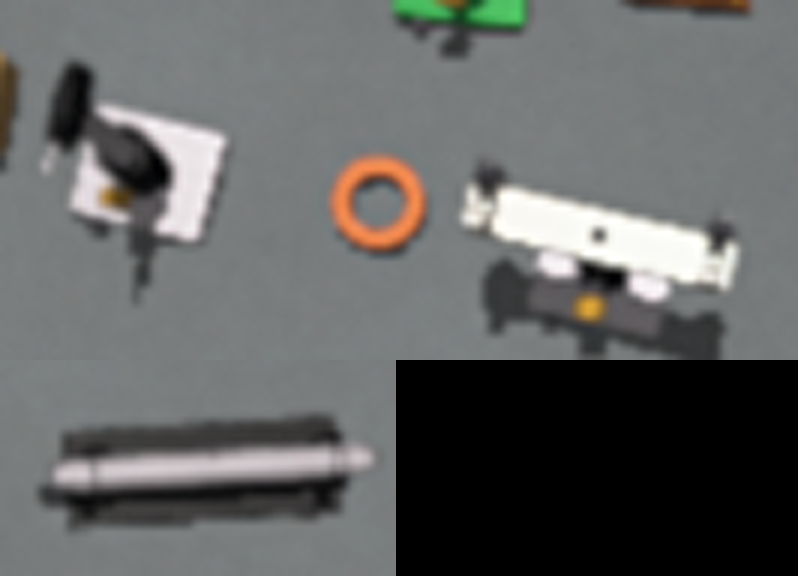

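View pics/c2.png

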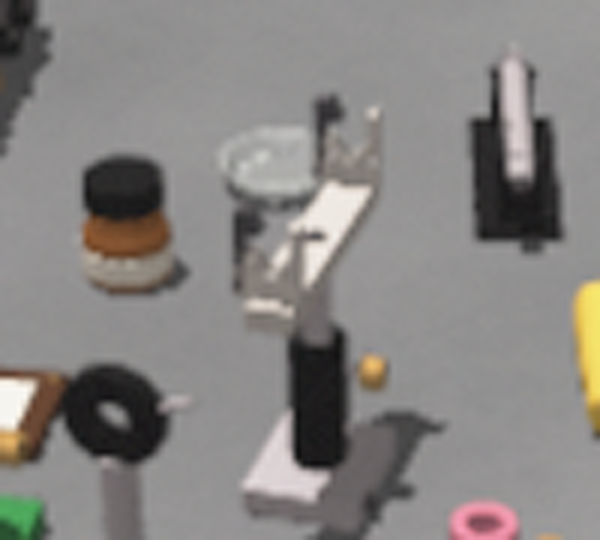

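The mount is confirmed: white aluminium bar, black sprung jaws towards +x, in a black holder, with the iris to its +y. Which end of the laser is tapered needs a closer look.

Run:
```python
from cell import *
import cv2,numpy as np
T=np.mean([camera("top").astype(float) for _ in range(3)],0)
S=np.mean([camera("side").astype(float) for _ in range(3)],0)
def crop(im,x,y,w,h,k): return cv2.resize(np.clip((im[y:y+h,x:x+w,::-1]-60)*1.35,0,255).astype(np.uint8),None,fx=k,fy=k,interpolation=cv2.INTER_NEAREST)
a=crop(T,316,200,62,24,12); b=crop(S,268,153,28,32,10)
o=np.zeros((288+320,744,3),np.uint8); o[:288]=a; o[288:,:280]=b
cv2.imwrite("pics/c3.png",o[:600])
```

```text
(no output)
```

View pics/c3.png

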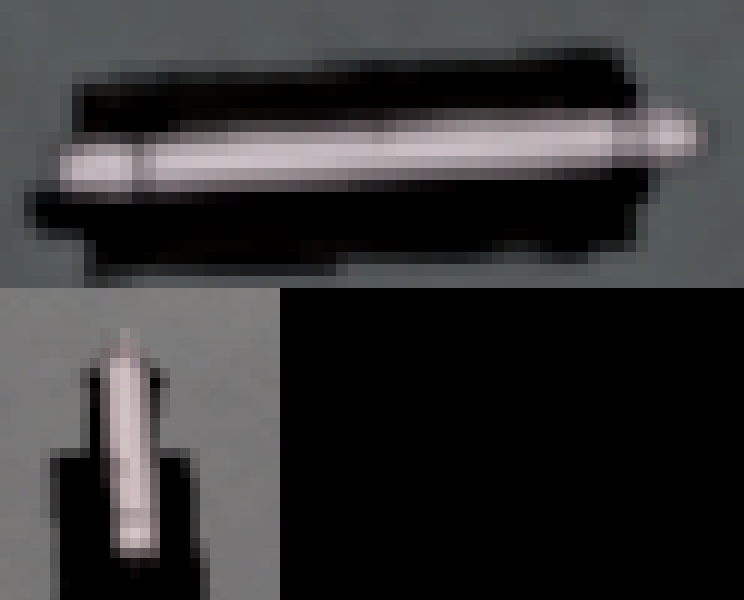

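The laser spans top (320.8,213.5) to (374.8,211). The end at the right and far side (-y) narrows to a tip in the side view at (280,158), and the left end is blunt. So the beam end points to -y and the laser needs a half turn. Now to locate it all.

```bash
cat > h.py <<'E'
from cell import *
import cv2,numpy as np
from scipy.optimize import least_squares
M={n:camera_model(n) for n in("side","top")}
def proj(n,X):
    m=M[n];f=192/np.tan(np.radians(m["vfov"]/2));c=np.atleast_2d(X)@m["R"].T+m["t"]
    return c[:,:2]/c[:,2:]*f+[m["cx"],m["cy"]]
def onz(n,uv,z):
    return np.r_[least_squares(lambda p:proj(n,[p[0],p[1],z])[0]-uv,[400,0]).x,z]
def tri(us,ut): return least_squares(lambda p:np.r_[proj("side",p)[0]-us,proj("top",p)[0]-ut],[400,0,150])
E
python3 - <<'E'
from h import *
T=np.mean([camera("top").astype(float) for _ in range(3)],0)
S=np.mean([camera("side").astype(float) for _ in range(3)],0)
np.save("T.npy",T);np.save("S.npy",S)
a=onz("top",[320.6,213.3],40);b=onz("top",[374.5,210.7],40)
print("laser top",a,b,(a+b)/2,np.linalg.norm(a-b),np.degrees(np.arctan2(*(b-a)[1::-1])))
print("laser mid side check",proj("side",(a+b)/2),proj("side",b),proj("side",a))
# bar, bright mask
g=T.min(2); m=np.zeros(g.shape,np.uint8); m[160:195,215:275]=(g[160:195,215:275]>190)
n,l,st,c=cv2.connectedComponentsWithStats(m); k=1+np.argmax(st[1:,4]); p=np.argwhere(l==k)[:,::-1].astype(np.float32)
r=cv2.minAreaRect(p);print(r,st[k])
box=np.array([onz("top",q,121) for q in cv2.boxPoints(r)]);print(box,box.mean(0))
q=onz("top",r[0],121);print("bar",q)
i=tri([214.4,218.6],[156.5,157]);print("iris",i.x,i.fun)
d=i.x-q;print(np.degrees(np.arctan2(d[1],d[0])),np.hypot(*d[:2]))
d=box[1]-box[0];d2=box[2]-box[1];print([ (np.hypot(*v[:2]),np.degrees(np.arctan2(v[1],v[0]))) for v in(d,d2)])
E
```

```text
laser top [ 476.11650124 -161.19219843   40.        ] [ 484.86650091 -303.16141191   40.        ] [ 480.49150108 -232.17680517   40.        ] 142.23860259876187 -86.47314595818081
laser mid side check [[280.44197854 168.23858295]] [[279.74728502 158.1721011 ]] [[281.20987048 179.36574928]]
((246.44122314453125, 181.2353057861328), (40.26091384887695, 12.369316101074219), 14.03624439239502) [227 171  41  19 353]
[[544.35468997  85.35892101 121.        ]
 [574.33285422  78.55661769 121.        ]
 [551.34143793 -18.19766165 121.        ]
 [521.48467075 -11.12691962 121.        ]] [547.87841321  33.64773936 121.        ]
bar [547.84617437  33.6086368  121.        ]
iris [594.89963805 245.5243608  173.80185948] [-0.25023611 -0.04094909  0.02065791  0.31402056]
77.48122016476302 217.0767203618344
[(np.float64(30.74022872846424), np.float64(-12.784426336453254)), (np.float64(99.44845796715748), np.float64(-103.36709908349101))]
```

```bash
cat > ik.py <<'E'
import numpy as np
from scipy.spatial.transform import Rotation as Ro
def wrist(g,psi,axis,th,q23,w=150):
    R=Ro.from_rotvec(np.array(axis)*th)*Ro.from_euler('xyz',[np.pi,0,psi])
    z=R.as_matrix()[:,2]; wc=np.array(g)-z*(78+w); q1=np.arctan2(wc[1],wc[0])
    out=[]
    e=(Ro.from_euler('ZY',[q1,q23]).inv()*R).as_euler('ZYZ'); e[2]-=np.pi/2
    return q1,(e+np.pi)%(2*np.pi)-np.pi
E
python3 - <<'E'
from ik import *
np.set_printoptions(precision=3,suppress=True)
print(wrist([200.8,-512,224.6],.374,[0,0,1],0,1.82))
p=np.radians(-86.5);ax=[np.cos(p),np.sin(p),0]
for q23 in(1.9,2.2):
  for th in(-20,-10,0,10,20): print(q23,th,*wrist([480.5,-232,40],p,ax,np.radians(th),q23))
E
python3 - <<'E'
from h import *
T=np.load("T.npy").min(2).astype(np.float32)
from scipy.ndimage import map_coordinates as mc
from scipy.optimize import minimize
gx,gy=np.meshgrid(np.arange(-42,43,2.),np.arange(-16,17,1.))
dot=onz("top",[244.2,178.7],121);print("dot",dot)
def sample(c,th,z=121):
    X=np.stack([c[0]+gx*np.cos(th)-gy*np.sin(th),c[1]+gx*np.sin(th)+gy*np.cos(th),0*gx+z],-1)
    uv=proj("top",X.reshape(-1,3)); return mc(T,[uv[:,1],uv[:,0]],order=1).reshape(gx.shape)
th=np.radians(77)
pr=None
for d in(75,76,77,78,79):
    s=sample(dot,np.radians(d)); 
    # edge position per column at half level on +x side (gy<0) and -x side
    e=[]
    for j in range(gx.shape[1]):
        c=s[:,j]; 
        i=np.where(c>165)[0]; e.append((gy[i[0],0],gy[i[-1],0]))
    e=np.array(e); print(d,np.polyfit(gx[0],e[:,0],1),np.polyfit(gx[0],e[:,1],1))
print(s[:,5::8].astype(int).T)
E
```

```text
(np.float64(-1.1970429534570712), array([ 0.   ,  1.322, -0.   ]))
1.9 -20 -0.38652163967095443 [-0.149  1.559  2.72 ]
1.9 -10 -0.41575493147387643 [-0.081  1.398  2.685]
1.9 0 -0.4498178118185002 [-0.     1.242  2.631]
1.9 10 -0.48859088467831546 [0.102 1.094 2.552]
1.9 20 -0.5315375521738206 [0.235 0.962 2.441]
2.2 -20 -0.38652163967095443 [-0.156  1.262  2.766]
2.2 -10 -0.41575493147387643 [-0.09   1.099  2.712]
2.2 0 -0.4498178118185002 [-0.     0.942  2.631]
2.2 10 -0.48859088467831546 [0.127 0.796 2.509]
2.2 20 -0.5315375521738206 [0.312 0.672 2.33 ]
dot [554.07261035  39.23101795 121.        ]
75 [  0.03707339 -10.62790698] [-2.49169435e-03  1.25581395e+01]
76 [  0.02280278 -10.65116279] [-0.01842344 12.53488372]
77 [ 5.88945938e-03 -1.07209302e+01] [-0.02763516 12.55813953]
78 [ -0.01291151 -10.62790698] [-0.03405316 12.1627907 ]
79 [ -0.02793718 -10.6744186 ] [-0.04303836 12.3255814 ]
[[119 118 117 121 130 140 168 196 219 233 245 247 247 247 247 247 246 246
  246 246 246 246 246 245 240 235 216 191 174 179 187 193 199]
 [118 118 120 123 141 165 189 214 237 247 248 248 248 247 246 246 246 246
  246 246 246 246 246 246 242 231 217 191 162 142 140 135 131]
 [118 117 120 128 137 162 188 211 227 241 238 231 216 183 149 133 122 120
  146 175 203 227 245 244 242 218 178 138  96  55  29  20  13]
 [117 120 123 139 161 184 208 232 243 245 246 246 245 244 244 244 244 244
  244 244 244 244 242 239 233 226 223 222 223 230 236 238 238]
 [119 123 132 141 166 191 213 228 241 244 244 244 244 243 243 242 242 243
  243 244 245 245 241 237 216 181 147 133 120 113 115 117 110]]
```

```bash
cat > mv.py <<'E'
import numpy as np,json,sys
from scipy.spatial.transform import Rotation as Ro
def load(): d=json.load(open("cmd.json")); return np.array(d["p"]),Ro.from_quat(d["q"])
def save(p,R): json.dump(dict(p=list(map(float,p)),q=list(R.as_quat())),open("cmd.json","w"))
def apply(slide,dr):
    p,R=load(); p=p+np.array(slide)*250; R=Ro.from_rotvec(np.array(dr)*2*np.pi)*R; save(p,R); return p,R
def to(p,R):
    p0,R0=load(); print("slide",np.round((np.array(p)-p0)/250,4).tolist(),"dr",np.round((R*R0.inv()).as_rotvec()/2/np.pi,5).tolist())
def pose(g,psi,tilt=0,ahead=78,ax=None):
    "TCP pose for grasp point g, psi deg, tilt deg about tool x"
    p=np.radians(psi);ax=np.array([np.cos(p),np.sin(p),0])
    R=Ro.from_rotvec(ax*np.radians(tilt))*Ro.from_euler('xyz',[np.pi,0,p])
    return np.array(g)-ahead*R.as_matrix()[:,2],R
E
python3 - <<'E'
from mv import *
from h import onz
print(onz("top",[332,290],120),onz("top",[290,262],120),onz("top",[330,275],120))
save([200.828,-512.014,302.646],Ro.from_euler('xyz',[np.pi,0,.3738]))
p,R=pose([480.5,-232,150],-86.5,15,80); print(p)
to(p,R)
p0,R0=load(); rv=(R*R0.inv()).as_rotvec(); h=Ro.from_rotvec(rv/2)*R0; to((p+p0)/2,h); print(np.degrees(np.linalg.norm(rv)))
E
```

```text
[ 286.91432753 -176.30710497  120.        ] [352.28202488 -74.84620379 120.        ] [ 322.46026233 -171.65107301  120.        ]
[ 459.83309637 -233.26404198  227.2740661 ]
slide [1.036, 1.115, -0.3015] dr [0.04088, -0.02608, -0.29783]
slide [0.518, 0.5575, -0.1507] dr [0.02044, -0.01304, -0.14891]
108.62890549398986
```

Request:
{"name": "carry_out", "arguments": {"slide": [[0.518,0.5575,-0.15],[0.518,0.5575,-0.15],[0.518,0.5575,-0.15],[0.518,0.5575,-0.15],[0.518,0.5575,-0.15],[0.518,0.5575,-0.15],[0.518,0.5575,-0.15],[0.518,0.5575,-0.15],[0.518,0.5575,-0.15]], "dr": [[0.02,-0.013,-0.149],[0.02,-0.013,-0.149],[0.02,-0.013,-0.149],[0.02,-0.013,-0.149],[0.02,-0.013,-0.149],[0.02,-0.013,-0.149],[0.02,-0.013,-0.149],[0.02,-0.013,-0.149],[0.02,-0.013,-0.149]], "gripper": [60,60,60,60,60,60,60,60,60]}}

```text
clock: 1.45
eef_pos: [330.3, -372.6, 265.2]
eef_rot: [-3.013, -0.067, -0.572]
wrist_force: [-0.0, 0.7, 0.6]
finger_gap: 56.5
finger_force: 0.0
```

Run:
```python
from mv import *
from cell import *
print(apply([.518,.5575,-.15],[.02,-.013,-.149])[0]); s=read_state();print(s["eef_pos"],s["joints"],load()[1].as_euler('xyz'),s["eef_rot"])
to(*pose([480.5,-232,150],-86.5,15,80))
```

```text
[ 330.328 -372.639  265.146]
[ 330.31389608 -372.56090402  265.21274822] [-0.96941922  0.21201486  1.72659032  0.15538859  1.19575047  1.11241755] [-3.01335661 -0.06668054 -0.5683582 ] [-3.0128257  -0.06674821 -0.5718422 ]
slide [0.518, 0.5575, -0.1515] dr [0.02065, -0.01343, -0.14883]
```

Request:
{"name": "carry_out", "arguments": {"slide": [[0.518,0.5575,-0.1515],[0.518,0.5575,-0.1515],[0.518,0.5575,-0.1515],[0.518,0.5575,-0.1515],[0.518,0.5575,-0.1515],[0.518,0.5575,-0.1515],[0.518,0.5575,-0.1515],[0.518,0.5575,-0.1515],[0.518,0.5575,-0.1515]], "dr": [[0.0207,-0.0134,-0.1488],[0.0207,-0.0134,-0.1488],[0.0207,-0.0134,-0.1488],[0.0207,-0.0134,-0.1488],[0.0207,-0.0134,-0.1488],[0.0207,-0.0134,-0.1488],[0.0207,-0.0134,-0.1488],[0.0207,-0.0134,-0.1488],[0.0207,-0.0134,-0.1488]], "gripper": [45,45,45,45,45,45,45,45,45]}}

```text
clock: 2.2
eef_pos: [459.8, -233.0, 227.2]
eef_rot: [-2.88, 0.0, -1.511]
wrist_force: [0.1, -0.3, 0.1]
finger_gap: 42.5
finger_force: 0.0
```

Run:
```python
from mv import *
from h import *
apply([.518,.5575,-.1515],[.0207,-.0134,-.1488]); s=read_state();print(s["eef_pos"],s["joints"],load()[0],load()[1].as_euler('xyz'),s["eef_rot"])
R=Ro.from_euler('xyz',s["eef_rot"]).as_matrix();g=s["eef_pos"]+80*R[:,2];print(g,proj("side",g),proj("top",g))
to(*pose([480.5,-232,40],-86.5,15,80))
a=camera("side");b=camera("top")
def crop(im,x,y,w,h,k): return cv2.resize(im[y:y+h,x:x+w,::-1],None,fx=k,fy=k,interpolation=cv2.INTER_CUBIC)
cv2.imwrite("pics/g1.png",np.hstack([crop(a,230,90,100,110,4),crop(b,300,150,98,110,4)]))
```

```text
[ 459.8224444  -233.00301862  227.22238266] [-0.59331969  0.22776077  1.81452678  0.20246069  0.89981403  2.37845219] [ 459.828 -233.264  227.271] [-2.87978654e+00  3.12056331e-04 -1.50953099e+00] [-2.87975432e+00  3.05287362e-04 -1.51121260e+00]
[ 480.49282329 -231.74630843  149.94912651] [[281.28564835 134.94573627]] [[356.97485212 209.17313742]]
slide [0.0, -0.0, -0.44] dr [-5e-05, -0.0, -3e-05]
```

View pics/g1.png

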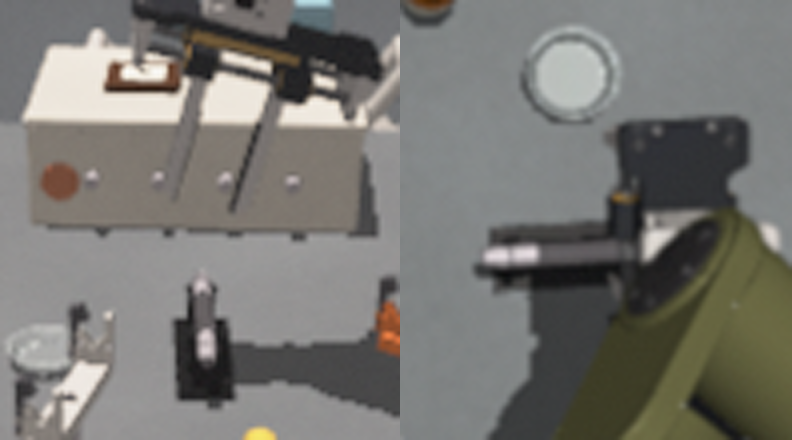

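Side view: the fingertips straddle the laser's column, tips about (272,140) and (289,142) with the laser at column 281. Descending and gripping.

Request:
{"name": "carry_out", "arguments": {"slide": [[0,0,-0.15],[0,0,-0.3],[0,0,-0.4],[0,0,-0.44],[0,0,-0.44],[0,0,-0.44],[0,0,-0.44],[0,0,-0.44],[0,0,-0.44],[0,0,-0.44]], "dr": [[0,0,0],[0,0,0],[0,0,0],[0,0,0],[0,0,0],[0,0,0],[0,0,0],[0,0,0],[0,0,0],[0,0,0]], "gripper": [45,45,45,45,45,5,5,5,5,5], "newtons": 20}}

```text
clock: 3.13
eef_pos: [460.3, -233.5, 118.3]
eef_rot: [-2.878, -0.001, -1.509]
wrist_force: [3.2, 3.0, 2.9]
finger_gap: 13.3
finger_force: 20.0
```

Request:
{"name": "carry_out", "arguments": {"slide": [[0,0,0],[0,0,0.08],[0,0,0.2],[0,0,0.35],[0,0,0.5],[0,0,0.6],[0,0,0.66],[0,0,0.66],[0,0,0.66]], "dr": [[0,0,0],[0,0,0],[0,0,0],[0,0,0],[0,0,0],[0,0,0],[0,0,0],[0,0,0],[0,0,0]], "gripper": [5,5,5,5,5,5,5,5,5], "newtons": 45}}

```text
clock: 3.88
eef_pos: [459.7, -233.2, 282.1]
eef_rot: [-2.879, -0.0, -1.509]
wrist_force: [-0.8, -0.1, -1.3]
finger_gap: 12.9
finger_force: 45.0
```

Run:
```python
from mv import *
from cell import *
apply([0,0,-.44],[0,0,0]);apply([0,0,.66],[0,0,0]); s=read_state();print(s["eef_pos"],s["joints"],load()[0],load()[1].as_euler('xyz'),s["eef_rot"],s["finger_gap"],s["wrist_force"],s["moment"])
p,R=load(); g=p+80*R.as_matrix()[:,2]; print(g)
E1=[pose([505,-150,210],-30,8,80),pose([535,-60,215],30,3,80),pose([554,39,215],77.5,0,80)]
for P,Q in E1: to(P,Q); print(np.degrees((Q*load()[1].inv()).magnitude())); save(P,Q)
save(p,R)
```

```text
[ 459.66390664 -233.19874359  282.09754997] [-0.59393669  0.16262468  1.7540573   0.18598289  1.02306361  2.40533782] [ 459.828 -233.264  282.271] [-2.87978654e+00  3.12056331e-04 -1.50953099e+00] [-2.87949144e+00 -4.86785898e-05 -1.50944636e+00] 12.881705762473047 [-0.76011422 -0.11689641 -1.28115657] [0.086354   0.0414872  0.01060722]
[ 480.49371936 -231.97216205  204.99707686]
slide [0.1584, 0.2945, 0.0278] dr [-0.0107, 0.0172, 0.15672]
56.88747644457528
slide [0.1506, 0.3841, 0.0227] dr [-0.01454, -0.0, 0.16656]
60.18863861511633
slide [0.0676, 0.4105, 0.0004] dr [-0.00507, -0.00692, 0.13191]
47.58916372980338
```

Request:
{"name": "carry_out", "arguments": {"slide": [[0.158,0.2945,0.028],[0.158,0.2945,0.028],[0.158,0.2945,0.028],[0.158,0.2945,0.028],[0.158,0.2945,0.028],[0.158,0.2945,0.028],[0.158,0.2945,0.028],[0.158,0.2945,0.028],[0.158,0.2945,0.028]], "dr": [[-0.0107,0.0172,0.1567],[-0.0107,0.0172,0.1567],[-0.0107,0.0172,0.1567],[-0.0107,0.0172,0.1567],[-0.0107,0.0172,0.1567],[-0.0107,0.0172,0.1567],[-0.0107,0.0172,0.1567],[-0.0107,0.0172,0.1567],[-0.0107,0.0172,0.1567]], "gripper": [5,5,5,5,5,5,5,5,5]}}

```text
clock: 4.63
eef_pos: [499.2, -159.5, 287.1]
eef_rot: [-3.003, 0.004, -0.518]
wrist_force: [-0.0, -0.1, 0.4]
finger_gap: 12.5
finger_force: 45.0
```

Request:
{"name": "carry_out", "arguments": {"slide": [[0.15,0.384,0.0225],[0.15,0.384,0.0225],[0.15,0.384,0.0225],[0.15,0.384,0.0225],[0.15,0.384,0.0225],[0.15,0.384,0.0225],[0.15,0.384,0.0225],[0.15,0.384,0.0225],[0.15,0.384,0.0225]], "dr": [[-0.0145,0,0.1666],[-0.0145,0,0.1666],[-0.0145,0,0.1666],[-0.0145,0,0.1666],[-0.0145,0,0.1666],[-0.0145,0,0.1666],[-0.0145,0,0.1666],[-0.0145,0,0.1666],[-0.0145,0,0.1666]], "gripper": [5,5,5,5,5,5,5,5,5]}}

```text
clock: 5.38
eef_pos: [536.6, -63.5, 293.3]
eef_rot: [-3.088, 0.001, 0.527]
wrist_force: [0.3, 0.0, -0.8]
finger_gap: 12.9
finger_force: 45.0
```

Run:
```python
from mv import *
from cell import *
apply([.158,.2945,.028],[-.0107,.0172,.1567]);apply([.15,.384,.0225],[-.0145,0,.1666]); s=read_state();print(s["eef_pos"],s["joints"],load()[0],load()[1].as_euler('xyz'),s["eef_rot"],s["finger_gap"],s["wrist_force"],s["moment"])
to(*pose([554,39,210],77.5,0,80))
```

```text
[536.61398087 -63.48728187 293.32002182] [-0.19812238  0.29919945  1.54461038  0.04019594  1.33444396  0.83564054] [536.828 -63.639 294.896] [-3.08897551e+00  2.90035566e-05  5.23753557e-01] [-3.08815939e+00  1.36749997e-03  5.26940067e-01] 12.913434749007099 [ 0.26295247  0.00426667 -0.82955163] [ 0.00638046  0.00113262 -0.00933876]
slide [0.0687, 0.4106, -0.0196] dr [-0.00509, -0.00695, 0.13189]
```

Request:
{"name": "carry_out", "arguments": {"slide": [[0.0687,0.4106,-0.02],[0.0687,0.4106,-0.02],[0.0687,0.4106,-0.02],[0.0687,0.4106,-0.02],[0.0687,0.4106,-0.02],[0.0687,0.4106,-0.02],[0.0687,0.4106,-0.02],[0.0687,0.4106,-0.02],[0.0687,0.4106,-0.02],[0.0687,0.4106,-0.02]], "dr": [[-0.0051,-0.007,0.1319],[-0.0051,-0.007,0.1319],[-0.0051,-0.007,0.1319],[-0.0051,-0.007,0.1319],[-0.0051,-0.007,0.1319],[-0.0051,-0.007,0.1319],[-0.0051,-0.007,0.1319],[-0.0051,-0.007,0.1319],[-0.0051,-0.007,0.1319],[-0.0051,-0.007,0.1319]], "gripper": [5,5,5,5,5,5,5,5,5,5]}}

```text
clock: 6.22
eef_pos: [553.9, 39.0, 289.2]
eef_rot: [-3.141, -0.0, 1.348]
wrist_force: [0.8, 0.1, -0.6]
finger_gap: 12.7
finger_force: 45.0
```

Run:
```python
from mv import *
from h import *
apply([.0687,.4106,-.02],[-.0051,-.007,.1319])
S=np.mean([camera("side").astype(float) for _ in range(4)],0);T=np.mean([camera("top").astype(float) for _ in range(4)],0)
np.save("S1.npy",S);np.save("T1.npy",T)
s=read_state();print(s["clock"],s["eef_pos"],load()[0],load()[1].as_euler('xyz'),s["eef_rot"])
R=Ro.from_euler('xyz',s["eef_rot"]).as_matrix();g=s["eef_pos"]+80*R[:,2]
for k in(-70,0,70): X=g+k*R[:,0]; print(k,X,proj("side",X),proj("top",X))
def crop(im,x,y,w,h,k): return cv2.resize(im[y:y+h,x:x+w,::-1].astype(np.uint8),None,fx=k,fy=k,interpolation=cv2.INTER_CUBIC)
cv2.imwrite("pics/m1.png",np.hstack([crop(S,200,115,65,100,6)[:600],crop(T,212,145,66,100,6)[:600]])[:, :800])
```

```text
6.6167 [554.01316763  39.008005   289.90282446] [554.003  39.011 289.896] [ 3.14133686e+00 -1.25496463e-04  1.35270591e+00] [ 3.14127972e+00 -1.75735253e-04  1.35215015e+00]
-70 [538.85707976 -29.31714    209.89052815] [[255.51138756 143.40034767]] [[273.55473976 180.48503365]]
0 [554.04065562  39.0162989  209.90282962] [[246.40240641 155.26120316]] [[243.52059436 173.43890537]]
70 [569.22423148 107.34973781 209.91513108] [[236.06684695 168.71919316]] [[213.56343914 166.41083929]]
```

View pics/m1.png

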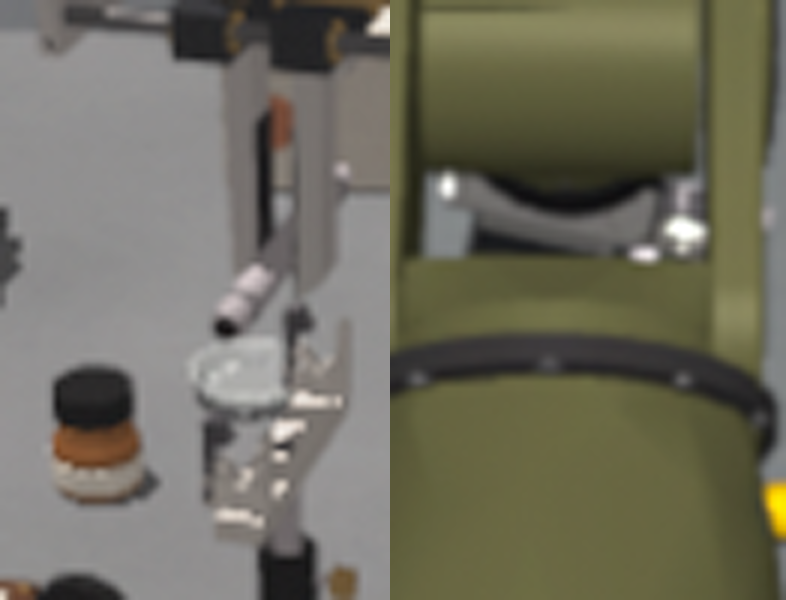

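The laser's iris-side end is now at side (238,169) and looks dark. I'll check the taper numerically, comparing it with the original pictures.

Run:
```python
import numpy as np
S=np.load("S1.npy").mean(2).astype(int);S0=np.load("S.npy").mean(2).astype(int);T0=np.load("T.npy").mean(2).astype(int)
def pr(A,x,y,w,h):
    print(x,y)
    for r in A[y:y+h,x:x+w]: print(' '.join('%3d'%v for v in r))
pr(S,231,154,18,20)      # near end now
pr(S,250,138,14,14)      # far end now
pr(S0,272,153,18,34)     # laser originally
pr(T0,317,207,18,11); pr(T0,364,205,15,11)
```

```text
231 154
146 147 147 146 146 147 145 134 116 113 114  97  46  45  76  97 100  95
147 147 148 146 146 146 145 136 117 114 114  97  52  69  93 100 100  92
146 147 147 147 147 146 145 135 117 114 113  99  73  91  99 100 100  91
146 147 147 147 147 147 146 134 117 114 113 104  92  99 100 100 101  93
147 147 147 147 147 148 146 136 118 116 111 104  99 100 100 100 100  94
147 148 148 148 147 148 147 138 118 118 141 171 149 103 100 100  98  91
147 147 147 147 147 148 147 140 129 152 189 205 183 145 123  98 104 104
147 147 147 146 146 147 147 146 159 193 205 196 180 160 130 102 120 124
148 148 147 147 147 147 148 153 175 196 196 184 165 139 112 115 138 133
148 148 148 147 147 148 145 148 160 162 162 158 146 117 107 132 147 135
148 148 148 148 147 150 164 179 175 151 123 119 116 107 123 143 147 135
150 149 149 148 150 162 182 195 190 166 132 106  99 117 140 147 140 129
150 149 148 148 149 167 191 187 172 157 133  99 108 136 147 143 122 100
150 150 149 148 139 135 148 155 155 138 117  94 121 146 147 136 100  66
150 150 150 145 120  74  57  91 122 120 109 115 139 148 147 134  90  56
149 150 150 
[... 4363 characters left out ...]
  34  31  32  31  28  26  23  22
364 205
 56  56  60  79 111 125 128 127 125 124 123 125 126 126 126
 54  51  49  63  95 119 126 126 125 124 124 126 126 126 125
 46  40  35  33  62 107 124 125 123 124 125 125 126 126 125
 54  60  62  53  70 113 131 133 127 123 123 125 125 124 124
115 123 123 106 111 134 152 157 147 134 122 121 124 125 124
176 180 175 152 152 156 175 188 181 162 128 117 123 124 124
199 201 196 174 176 170 186 200 194 178 136 116 122 125 124
187 187 179 156 157 152 163 173 165 153 127 119 123 125 125
147 145 136 113 114 112 125 135 130 124 121 122 125 126 125
 88  84  74  57  54  65  97 116 121 122 123 124 125 126 125
 31  30  25  20  21  53 102 122 125 125 124 124 124 125 125
```

Run:
```python
import numpy as np
S0=np.load("S.npy").mean(2).astype(int);S=np.load("S1.npy").mean(2).astype(int)
for A in(S0,S):
    print()
    for r in A[138:152,250:264]: print(' '.join('%3d'%v for v in r))
```

```text
121 121 120 120 122 123 122 122 122 122 122 121 120 121
121 121 120 120 121 122 121 121 121 122 121 120 120 120
122 122 120 121 122 122 121 122 121 121 122 121 120 119
122 121 121 121 121 121 121 121 121 121 120 120 120 120
122 122 122 122 122 121 121 122 121 121 120 121 120 120
122 122 121 121 121 121 120 121 121 120 120 120 120 120
122 122 121 122 121 121 121 120 121 121 120 119 120 119
121 120 121 122 122 122 123 122 122 121 121 121 121 121
 99  99 100  99 100 103 103 103 103 102 103 102 102 102
121 120 121 106  73  76  77  96 123 122 122 123 123 122
146 146 147 139 106  72  93 131 146 146 145 146 146 145
147 147 148 147 139 121 131 147 147 147 146 146 146 146
148 149 148 147 147 148 147 146 147 147 147 148 147 146
149 150 148 148 147 147 146 147 147 147 147 147 147 147

114 115 115 111 105 109 117 122 122 121 122 122 121 121
114 114 115 111 105 109 116 121 121 122 121 121 120 119
114 115 115 111 105 109 116 121 121 121 121 121 120 119
114 114 114 111 105 108 116 121 121 121 121 120 120 120
114 114 115 111 105 118 149 157 127 121 121 121 120 120
114 114 114 111 103 124 165 174 135 121 120 121 121 120
114 114 114 110 103 112 130 142 129 120 120 120 120 120
114 114 114 110 103 103  97 103 118 122 121 121 120 121
114 114 114 110 104 105  97  88  99 103 103 102 101 103
114 114 114 110 104 105  97 101 123 123 123 124 122 121
114 114 114 110 104 105 106 125 147 146 146 146 146 145
114 114 114 110 103 108 121 141 147 147 146 145 146 147
114 114 114 110 103 112 131 148 147 147 147 147 147 147
115 114 114 110 103 113 132 147 148 147 147 147 147 147
```

Request:
{"name": "carry_out", "arguments": {"slide": [[0,0,0.1],[0,0,0.2],[0,0,0.2],[0,0,0.2],[0,0,0.2],[0,0,0.2],[0,0,0.2],[0,0,0.2],[0,0,0.2]], "dr": [[0,0,-0.15],[0,0,-0.15],[0,0,-0.15],[0,0,-0.15],[0,0,-0.15],[0,0,-0.15],[0,0,-0.15],[0,0,-0.15],[0,0,-0.15]], "gripper": [5,5,5,5,5,5,5,5,5]}}

```text
clock: 7.37
eef_pos: [554.0, 39.0, 339.9]
eef_rot: [3.141, -0.0, 0.407]
wrist_force: [-0.2, -0.5, -0.5]
finger_gap: 12.8
finger_force: 45.0
```

Run:
```python
from mv import *
from h import *
apply([0,0,.2],[0,0,-.15])
S=np.mean([camera("side").astype(float) for _ in range(3)],0)
s=read_state();R=Ro.from_euler('xyz',s["eef_rot"]).as_matrix();g=s["eef_pos"]+80*R[:,2]
for k in(-70,0,70): X=g+k*R[:,0]; print(k,X,proj("side",X))
u=proj("side",g)[0].astype(int)
cv2.imwrite("pics/b1.png",cv2.resize(S[u[1]-25:u[1]+30,u[0]-40:u[0]+40,::-1].astype(np.uint8),None,fx=10,fy=10,interpolation=cv2.INTER_CUBIC));print(u-[40,25])
```

```text
-70 [489.88665161  10.92670494 259.8706007 ] [[275.28015914 130.77291221]]
0 [554.00607796  39.01049241 259.87736472] [[245.94115075 134.8749875 ]]
70 [618.12550431  67.09427988 259.88412875] [[215.31889024 139.15648252]]
[205 109]
```

View pics/b1.png

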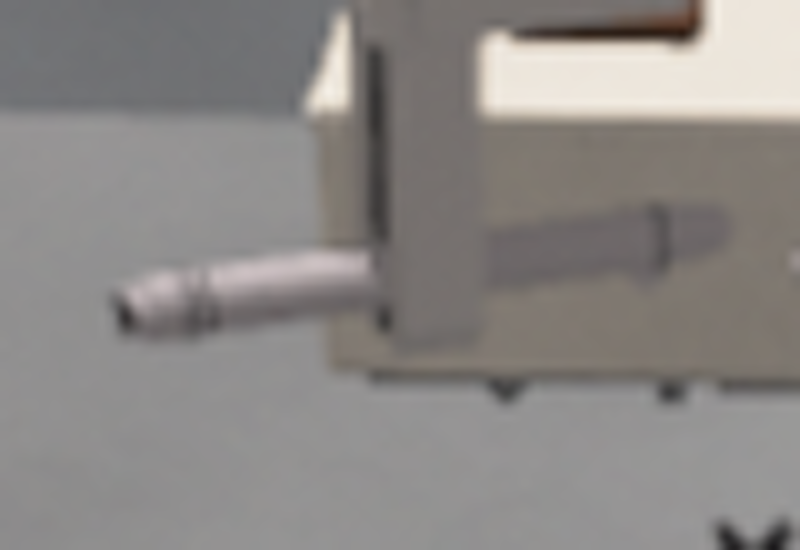

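The left end (now at side (217,140)) narrows to a dark aperture after its rings. The right end (278,131) looks like a rounded constant-width cap. Measuring the widths along both.

Run:
```python
from h import *
S=np.mean([camera("side").astype(float) for _ in range(6)],0)
A=S.astype(int)
for x0,y0,w,h in((214,132,20,14),(262,124,20,16)):
    for k in (0,2):
        print(x0,y0,"RGB"[k])
        for r in A[y0:y0+h,x0:x0+w,k]: print(' '.join('%3d'%v for v in r))
```

```text
214 132 R
146 145 146 147 147 148 147 145 145 145 146 146 146 146 145 145 145 146 145 146
145 145 146 146 145 147 147 147 145 145 146 145 145 145 145 145 145 145 144 144
145 145 145 145 146 145 146 146 145 145 145 145 145 145 145 146 149 158 165 165
145 145 145 145 145 146 146 145 143 145 153 156 166 170 180 188 189 193 196 195
145 144 145 145 150 160 170 180 174 164 172 160 194 194 200 203 201 198 196 192
145 145 149 159 170 180 193 198 185 159 160 150 184 185 182 178 174 170 167 163
145 139 126 147 186 184 179 180 168 143 128 133 144 156 152 146 142 137 134 132
144 138 107  99 159 168 152 149 144 128 107 114 110 127 123 121 118 115 113 111
144 143 118  59 109 138 131 122 119 104  90 102  91 110 108 108 107 105 104 105
145 145 125  72  89 111 110 108 107  95  86  92  85 110 114 113 115 123 127 129
145 145 133 107 114 115 108 109 113 105  98 114 123 135 136 135 136 142 145 145
145 145 141 136 140 135 131 132 135 132 129 139 145 146 146 145 145 145 145 145
145 145 145 145 145 145 145 145 145 145 144 145 145 146 145 145 145 145 145 145
145 144 144 145 145 145 145 145 145 144 144 145 14
[... 3039 characters left out ...]
 103 104 104  94  86 104 105 105 104 105 107 110 112 112 111
104 104 104 105 105 104 104 104  95  87 104 105 105 104 104 106 110 113 112 111
105 105 104 105 104 105 104 104  96  87 100 103 103 102 103 106 111 112 113 111
104 104 103 104 103 103 103 102  93  82  98 102 103 105 108 109 113 113 112 112
102 101 101 101 101 100 100 100  91  87 105 107 109 110 113 112 111 112 112 112
102 101 102 104 107 105 102 102  99 101 110 112 112 113 112 112 112 111 112 112
109 108 109 111 112 111 109 106 108 110 111 112 112 112 112 111 110 111 111 111
113 113 112 112 112 112 111 110 111 111 112 112 112 112 111 110 110 111 110 112
112 112 112 113 112 113 112 112 111 110 111 111 111 111 110 110 110 110 110 111
```

Run:
```python
from h import *
S=np.mean([camera("side").astype(float) for _ in range(4)],0);S0=np.load("S.npy")
D=np.abs(S-S0).max(2)
np.set_printoptions(linewidth=200)
for x0,y0,w,h in((214,132,20,14),(262,124,20,16)):
    print(x0,y0)
    for r in D[y0:y0+h,x0:x0+w].astype(int): print(' '.join('%3d'%v for v in r))
    print("extent",(D[y0:y0+h,x0:x0+w]>5).sum(0))
```

```text
214 132
  0   0   0   0   0   0   0   0   0   0   0   0   0   0   0   0   0   0   0   0
  0   0   0   0   0   1   0   1   0   0   0   0   1   0   0   0   0   0   1   0
  0   0   0   0   0   1   0   1   0   0   0   0   0   0   0   0   3  13  21  21
  0   1   0   0   0   0   0   0   2   4   3  10  21  24  34  43  43  48  51  50
  1   0   0   0   5  15  23  34  28  17  24  14  48  47  55  58  55  53  50  47
  0   0   4  15  24  35  47  52  39  14  15   5  37  40  37  33  29  25  23  19
  0   5  19   3  41  39  34  35  24   7  19  15   6  10   7   4   9  12  16  19
  0   9  46  51  14  23   7   3   8  22  38  31  37  25  27  29  32  36  37  38
  1   4  33  88  41  13  19  27  31  44  58  46  56  41  41  42  43  43  45  44
  0   0  20  74  60  38  38  42  42  53  64  60  62  38  34  34  32  24  18  18
  0   1  11  37  32  31  41  37  34  41  48  33  22  13  11  10   9   2   0   1
  0   0   4   9   5   8  14  12  11  13  12   6   0   0   0   0   0   1   0   0
  1   0   0   0   1   0   0   0   1   0   0   0   0   0   1   0   0   0   0   0
  0   0   0   0   0   0   0   0   0   1   0   0   0 
[... 713 characters left out ...]
  1   1   0
 18  19  17  15  14  15  14  10  23  35  17  17  17  18  16  14   5   0   1   0
 18  17  18  17  16  13  36  71  60  31  21  18  19  19  17  11   2   0   0   0
 18  20  19  19  17  22  46  70  65  48  23  18  16  12   7   3   0   0   0   1
 20  21  20  20  21  24  24  16  31  41  12   8   5   3   0   0   0   1   1   0
 17  17  18  12  10   7   3   2   7   9   3   1   0   0   0   0   0   0   1   0
  6   6   6   2   0   0   1   0   0   1   1   0   0   1   0   0   0   0   0   0
  1   1   0   0   0   0   0   0   0   0   0   1   0   0   0   0   0   0   0   1
  0   1   0   0   0   0   0   1   0   0   0   0   0   0   0   0   0   1   0   1
extent [8 8 8 7 8 8 7 7 8 8 7 7 6 6 6 4 1 0 0 0]
```

Both ends narrow slightly in this view, and only the left face can be seen. I'll turn the other end's face to the camera to settle it.

Request:
{"name": "carry_out", "arguments": {"slide": [[0,0,0],[0,0,0],[0,0,0],[0,0,0],[0,0,0],[0,0,0],[0,0,0],[0,0,0],[0,0,0],[0,0,0]], "dr": [[0,0,-0.195],[0,0,-0.195],[0,0,-0.195],[0,0,-0.195],[0,0,-0.195],[0,0,-0.195],[0,0,-0.195],[0,0,-0.195],[0,0,-0.195],[0,0,-0.195]], "gripper": [5,5,5,5,5,5,5,5,5,5]}}

```text
clock: 8.85
eef_pos: [554.0, 39.0, 339.9]
eef_rot: [3.141, -0.0, -0.821]
wrist_force: [0.7, -0.2, -0.5]
finger_gap: 12.7
finger_force: 45.0
```

Run:
```python
from mv import *
from h import *
apply([0,0,0],[0,0,-.195])
S=np.mean([camera("side").astype(float) for _ in range(4)],0); np.save("S3.npy",S)
s=read_state();print(s["clock"],s["joints"]);R=Ro.from_euler('xyz',s["eef_rot"]).as_matrix();g=s["eef_pos"]+80*R[:,2]
for k in(-70,0,70): X=g+k*R[:,0]; print(k,X,proj("side",X))
u=proj("side",g-70*R[:,0])[0].astype(int)
a=S[u[1]-16:u[1]+14,u[0]-20:u[0]+20,::-1]
b=np.load("S1.npy")[169-20:169+10,237-20:237+20,::-1]
cv2.imwrite("pics/e1.png",cv2.resize(np.hstack([a,b]).astype(np.uint8),None,fx=10,fy=10,interpolation=cv2.INTER_CUBIC));print(u)
```

```text
9.05 [ 4.43288899e-03  2.86166765e-01  1.45186966e+00 -2.33666252e-04
  1.40364148e+00  2.38642944e+00]
-70 [505.79504657  89.7539254  259.88546977] [[266.1826192  144.66669352]]
0 [554.00102462  38.99780635 259.89312317] [[245.94384982 134.8662323 ]]
70 [602.20700268 -11.7583127  259.90077656] [[227.76516224 126.0633491 ]]
[266 144]
```

View pics/e1.png

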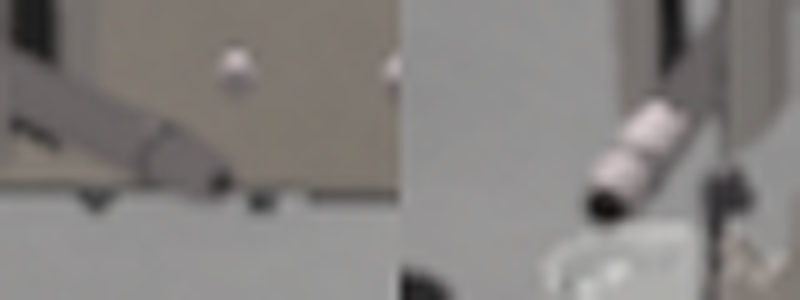

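This settles it. The end now facing the camera (left panel, (221,175) in the crop) is a cone with a small aperture, and the end from the earlier view carries the wide black cap. So the beam end is the one that originally pointed +y, and my first reading was wrong. I'll put the laser back in its rest and regrasp it turned by half a turn.

Run:
```python
from mv import *
to(*pose([480.5,-232,110],-86.5,15,80)); P,R=pose([480.5,-232,110],-86.5,15,80); print(np.degrees((R*load()[1].inv()).magnitude()))
```

```text
slide [-0.3767, -1.0891, -0.6105] dr [0.01692, -0.03905, -0.10992]
42.433470711603874
```

Request:
{"name": "carry_out", "arguments": {"slide": [[-0.19,-0.545,-0.3],[-0.19,-0.545,-0.3],[-0.19,-0.545,-0.3],[-0.19,-0.545,-0.3],[-0.19,-0.545,-0.3],[-0.19,-0.545,-0.3]], "dr": [[0.0085,-0.0195,-0.055],[0.0085,-0.0195,-0.055],[0.0085,-0.0195,-0.055],[0.0085,-0.0195,-0.055],[0.0085,-0.0195,-0.055],[0.0085,-0.0195,-0.055]], "gripper": [5,5,5,5,5,5]}}

```text
clock: 9.55
eef_pos: [506.0, -98.4, 264.5]
eef_rot: [-3.012, -0.022, -1.162]
wrist_force: [0.1, -1.1, -0.7]
finger_gap: 12.9
finger_force: 45.0
```

Run:
```python
from mv import *
from cell import *
apply([-.19,-.545,-.3],[.0085,-.0195,-.055]);s=read_state();print(s["joints"],s["eef_pos"],load()[0])
to(*pose([480.5,-232,90],-86.5,15,80))
```

```text
[-0.28535388  0.21548189  1.72341252  0.07424639  1.08962464  2.41566165] [505.98839111 -98.40939629 264.4681162 ] [506.503 -97.239 264.896]
slide [-0.1867, -0.5441, -0.3905] dr [0.00841, -0.01953, -0.05493]
```

Request:
{"name": "carry_out", "arguments": {"slide": [[-0.1867,-0.5441,-0.28],[-0.1867,-0.5441,-0.28],[-0.1867,-0.5441,-0.28],[-0.1867,-0.5441,-0.28],[-0.1867,-0.5441,-0.3905],[-0.1867,-0.5441,-0.3905],[-0.1867,-0.5441,-0.3905]], "dr": [[0.0084,-0.0195,-0.0549],[0.0084,-0.0195,-0.0549],[0.0084,-0.0195,-0.0549],[0.0084,-0.0195,-0.0549],[0.0084,-0.0195,-0.0549],[0.0084,-0.0195,-0.0549],[0.0084,-0.0195,-0.0549]], "gripper": [5,5,5,5,5,5,5]}}

```text
clock: 10.13
eef_pos: [460.4, -232.5, 167.4]
eef_rot: [-2.881, 0.001, -1.507]
wrist_force: [0.7, 0.1, -0.3]
finger_gap: 12.9
finger_force: 45.0
```

Run:
```python
from mv import *
from cell import *
apply([-.1867,-.5441,-.3905],[.0084,-.0195,-.0549]);s=read_state();print(s["joints"],s["eef_pos"],s["eef_rot"],load()[0],load()[1].as_euler('xyz'),s["wrist_force"])
```

```text
[-0.59185191  0.31769124  1.86116557  0.22879994  0.76814155  2.33686567] [ 460.3844223  -232.4555053   167.37325032] [-2.88110721e+00  7.99417983e-04 -1.50722885e+00] [ 459.828 -233.264  167.271] [-2.87999851e+00 -2.79059662e-05 -1.50953393e+00] [ 0.71900693  0.06905184 -0.26801956]
```

Request:
{"name": "carry_out", "arguments": {"slide": [[0,0,-0.08],[0,0,-0.14],[0,0,-0.17],[0,0,-0.18],[0,0,-0.188],[0,0,-0.194],[0,0,-0.194]], "dr": [[0,0,0],[0,0,0],[0,0,0],[0,0,0],[0,0,0],[0,0,0],[0,0,0]], "gripper": [5,5,5,5,5,5,5], "newtons": 15}}

```text
clock: 10.72
eef_pos: [460.2, -233.2, 119.5]
eef_rot: [-2.879, -0.001, -1.509]
wrist_force: [0.4, 0.6, -0.8]
finger_gap: 13.4
finger_force: 15.0
```

Request:
{"name": "carry_out", "arguments": {"slide": [[0,0,-0.006],[0,0,-0.006],[0,0,-0.006],[0,0,-0.006],[0,0,-0.006],[0,0,0.1],[0,0,0.25],[0,0,0.4],[0,0,0.48],[0,0,0.48]], "dr": [[0,0,0],[0,0,0],[0,0,0],[0,0,0],[0,0,0],[0,0,0],[0,0,0],[0,0,0],[0,0,0],[0,0,0]], "gripper": [5,25,45,45,45,45,45,45,45,45]}}

```text
clock: 11.55
eef_pos: [460.8, -233.9, 243.5]
eef_rot: [-2.874, -0.005, -1.51]
wrist_force: [-0.6, 0.1, 0.5]
finger_gap: 42.1
finger_force: 0.0
```

Run:
```python
from mv import *
from h import *
apply([0,0,-.194],[0,0,0]);apply([0,0,.48],[0,0,0]);s=read_state();print(s["clock"],s["eef_pos"],load()[0])
S=np.mean([camera("side").astype(float) for _ in range(3)],0);S0=np.load("S.npy")
D=np.abs(S-S0).max(2).astype(int);print(D[153:187,272:290:2])
for tilt,psi in((5,-25),(0,35),(0,93.5)):
    P,R=pose([480.5,-232,155],psi,tilt,80); to(P,R); print(np.degrees((R*load()[1].inv()).magnitude())); save(P,R)
apply([0,0,0],[0,0,0])
p,R=pose([480.5,-232,40],-86.5,15,80); save([459.828,-233.264,118.771+120],R)
```

```text
11.55 [ 460.78942966 -233.94501121  243.49601943] [ 459.828 -233.264  238.771]
[[  1   0   1   0   1   1   0   0   0]
 [  0   1   0   0   1   0   0   1   0]
 [  1   0   0   1   0   0   0   1   0]
 [  1   0   0   1   1   1   0   0   0]
 [  1   0   0   5   0   0   0   0   0]
 [  0   1   1  16   3   0   0   0   0]
 [  0   1   0  10   4   0   1   0   0]
 [  0   1   0   0   3   0   0   0   0]
 [  1   1   0   1   0   6   0   1   1]
 [  0   0   0   1  47  16   0   0   1]
 [  1   0   0  23 111  40   0   0   0]
 [  1   0   0  55 111  66   0   0   2]
 [  0   0   1  57 110  68   1   1   0]
 [  1   1   1  54 112  70   0   0   0]
 [  0   0   1  52 112  75   0   1   0]
 [  0   0   0  50 110  77   1   1   1]
 [  1   0   1  40 111  79   0   0   0]
 [  0   0   1  29  95  83   3   0   0]
 [  1   0   0  25  94  86   2   0   1]
 [  0   1   2  16  61  41   1   1   0]
 [  0   1   0   9  13   5   1   0   0]
 [  0   0   1  11   0   0   2   8   1]
 [  1   1   0   8   0   0   4  15  14]
 [  0   0   1   3   4   1   1  15  51]
 [  0   0   0   0   3   1   1  14  75]
 [  0   1   0   3   4   0   1  13  70]
 [  1   0   1   2   5   0   0  15  64]
 [  0   1   1   3   0   7   1  17  53]
 [  0   1   2   2   0   6   1  18  42]
 [  0   1   1   2   1   0   1  16  44]
 [  1   1   0   1   1   1   1  17  46]
 [  0   0   1   0   1   1   2   6  44]
 [  1   1   2   1   0   2   0   0  42]
 [  0   1   1   0   2   2   1   2  16]]
slide [0.0709, -0.0202, -0.0163] dr [-0.01639, 0.02407, 0.17035]
62.217275939602644
slide [0.0118, 0.0253, 0.0012] dr [-0.01449, -0.00127, 0.16656]
60.18863861511632
slide [0.0, 0.0, 0.0] dr [0.0, -0.0, 0.1625]
58.5
```

The laser is back where it was: its ends are unchanged and only the gripper's shadow differs. Turning the gripper by half a turn.

Request:
{"name": "carry_out", "arguments": {"slide": [[0.071,-0.02,-0.016],[0.071,-0.02,-0.016],[0.071,-0.02,-0.016],[0.071,-0.02,-0.016],[0.071,-0.02,-0.016],[0.071,-0.02,-0.016],[0.071,-0.02,-0.016],[0.071,-0.02,-0.016],[0.071,-0.02,-0.016]], "dr": [[-0.0164,0.0241,0.1703],[-0.0164,0.0241,0.1703],[-0.0164,0.0241,0.1703],[-0.0164,0.0241,0.1703],[-0.0164,0.0241,0.1703],[-0.0164,0.0241,0.1703],[-0.0164,0.0241,0.1703],[-0.0164,0.0241,0.1703],[-0.0164,0.0241,0.1703]], "gripper": [45,45,45,45,45,45,45,45,45]}}

```text
clock: 12.45
eef_pos: [477.3, -238.1, 232.9]
eef_rot: [-3.055, 0.004, -0.43]
wrist_force: [-0.5, 1.1, 0.1]
finger_gap: 42.9
finger_force: 0.0
```

Request:
{"name": "carry_out", "arguments": {"slide": [[0.012,0.025,0.001],[0.012,0.025,0.001],[0.012,0.025,0.001],[0.012,0.025,0.001],[0.012,0.025,0.001],[0.012,0.025,0.001],[0.012,0.025,0.001],[0.012,0.025,0.001],[0.012,0.025,0.001]], "dr": [[-0.0145,-0.0013,0.1666],[-0.0145,-0.0013,0.1666],[-0.0145,-0.0013,0.1666],[-0.0145,-0.0013,0.1666],[-0.0145,-0.0013,0.1666],[-0.0145,-0.0013,0.1666],[-0.0145,-0.0013,0.1666],[-0.0145,-0.0013,0.1666],[-0.0145,-0.0013,0.1666]], "gripper": [45,45,45,45,45,45,45,45,45]}}

```text
clock: 13.2
eef_pos: [480.2, -231.8, 233.1]
eef_rot: [-3.139, 0.001, 0.618]
wrist_force: [0.5, 0.1, -0.2]
finger_gap: 42.5
finger_force: 0.0
```

Run:
```python
from mv import *
from h import *
apply([.071,-.02,-.016],[-.0164,.0241,.1703]);apply([.012,.025,.001],[-.0145,-.0013,.1666]);s=read_state();print(s["clock"],s["eef_pos"],s["eef_rot"],load()[0],load()[1].as_euler('xyz'))
to(*pose([480.5,-232,155],93.5,0,80))
```

```text
13.2 [ 480.20980556 -231.75191681  233.13144058] [-3.13948924e+00  1.41172205e-03  6.18377334e-01] [ 480.578 -232.014  235.021] [ 3.14152439e+00 -2.20947633e-04  6.10629574e-01]
slide [-0.0003, 0.0001, -0.0001] dr [-3e-05, 3e-05, 0.16254]
```

Request:
{"name": "carry_out", "arguments": {"slide": [[0,0,0],[0,0,0],[0,0,0],[0,0,0],[0,0,0],[0,0,0],[0,0,0],[0,0,0],[0,0,0],[0,0,0]], "dr": [[0,0,0.1625],[0,0,0.1625],[0,0,0.1625],[0,0,0.1625],[0,0,0.1625],[0,0,0.1625],[0,0,0.1625],[0,0,0.1625],[0,0,0.1625],[0,0,0.1625]], "gripper": [45,45,45,45,45,45,45,45,45,45]}}

```text
clock: 14.03
eef_pos: [480.3, -231.9, 233.7]
eef_rot: [-3.14, -0.001, 1.63]
wrist_force: [-0.3, 0.1, -1.0]
finger_gap: 42.1
finger_force: 0.0
```

Request:
{"name": "carry_out", "arguments": {"slide": [[0,0,-0.15],[0,0,-0.3],[0,0,-0.42],[0,0,-0.46],[0,0,-0.46],[0,0,-0.46],[0,0,-0.46],[0,0,-0.46],[0,0,-0.46],[0,0,-0.46]], "dr": [[0,0,0],[0,0,0],[0,0,0],[0,0,0],[0,0,0],[0,0,0],[0,0,0],[0,0,0],[0,0,0],[0,0,0]], "gripper": [45,45,45,45,45,45,5,5,5,5], "newtons": 15}}

```text
clock: 14.87
eef_pos: [480.9, -232.2, 121.0]
eef_rot: [3.14, 0.001, 1.632]
wrist_force: [0.2, 0.9, 0.6]
finger_gap: 19.1
finger_force: 0.0
```

Run:
```python
from mv import *
from h import *
apply([0,0,0],[0,0,.1625]);apply([0,0,-.46],[0,0,0]);s=read_state();print(s["clock"],s["eef_pos"],s["eef_rot"],load()[0],load()[1].as_euler('xyz'),s["finger_gap"],s["wrist_force"])
```

```text
14.8667 [ 480.86200918 -232.16898473  120.98244278] [3.13997612e+00 6.46927301e-04 1.63157497e+00] [ 480.578 -232.014  120.021] [ 3.14152439e+00 -2.20947633e-04  1.63164719e+00] 19.08903350572469 [0.24107044 0.90061073 0.61422433]
```

Request:
{"name": "carry_out", "arguments": {"slide": [[0,0,0],[0,0,0],[0,0,0],[0,0,0.06],[0,0,0.2],[0,0,0.35],[0,0,0.5],[0,0,0.62],[0,0,0.66],[0,0,0.66]], "dr": [[0,0,0],[0,0,0],[0,0,0],[0,0,0],[0,0,0],[0,0,0],[0,0,0],[0,0,0],[0,0,0],[0,0,0]], "gripper": [5,5,5,5,5,5,5,5,5,5], "newtons": 45}}

```text
clock: 15.7
eef_pos: [480.8, -232.2, 287.0]
eef_rot: [3.139, 0.002, 1.632]
wrist_force: [-0.3, -1.1, -0.8]
finger_gap: 12.7
finger_force: 45.0
```

Run:
```python
from mv import *
from h import *
apply([0,0,.66],[0,0,0]);s=read_state();print(s["clock"],s["eef_pos"],s["eef_rot"],load()[0],s["finger_gap"],s["wrist_force"])
to(*pose([554,39,205],77.5,0,80))
```

```text
15.7 [ 480.78981545 -232.22493348  287.04701697] [3.13858992e+00 1.86347377e-03 1.63177973e+00] [ 480.578 -232.014  285.021] 12.660294740598866 [-0.273697   -1.13364335 -0.77020389]
slide [0.2937, 1.0841, -0.0001] dr [-3e-05, 1e-05, -0.04441]
```

Request:
{"name": "carry_out", "arguments": {"slide": [[0.2937,0.9,0],[0.2937,0.9,0],[0.2937,0.9,0],[0.2937,0.9,0],[0.2937,0.9,0],[0.2937,0.9,0],[0.2937,0.9,0],[0.2937,0.9,0]], "dr": [[0,0,-0.0444],[0,0,-0.0444],[0,0,-0.0444],[0,0,-0.0444],[0,0,-0.0444],[0,0,-0.0444],[0,0,-0.0444],[0,0,-0.0444]], "gripper": [5,5,5,5,5,5,5,5]}}

```text
clock: 16.37
eef_pos: [553.7, -5.5, 282.4]
eef_rot: [-3.138, 0.001, 1.356]
wrist_force: [-0.5, -0.5, -0.6]
finger_gap: 12.9
finger_force: 45.0
```

Request:
{"name": "carry_out", "arguments": {"slide": [[0,0.1,0],[0,0.184,0],[0,0.184,-0.04],[0,0.184,-0.08],[0,0.184,-0.08],[0,0.184,-0.08],[0,0.184,-0.08]], "dr": [[0,0,0],[0,0,0],[0,0,0],[0,0,0],[0,0,0],[0,0,0],[0,0,0]], "gripper": [5,5,5,5,5,5,5]}}

```text
clock: 16.95
eef_pos: [554.0, 37.9, 264.8]
eef_rot: [-3.141, 0.0, 1.352]
wrist_force: [-0.1, -0.9, -1.0]
finger_gap: 12.7
finger_force: 45.0
```

Run:
```python
from mv import *
from h import *
apply([.2937,.9,0],[0,0,-.0444]);apply([0,.184,-.08],[0,0,0])
S=np.mean([camera("side").astype(float) for _ in range(4)],0);T=np.mean([camera("top").astype(float) for _ in range(2)],0)
np.save("S4.npy",S)
s=read_state();print(s["clock"],s["eef_pos"],s["eef_rot"],load()[0],load()[1].as_euler('xyz'))
R=Ro.from_euler('xyz',s["eef_rot"]).as_matrix();g=s["eef_pos"]+80*R[:,2]
for k in(-70,70): X=g+k*R[:,0]; print(k,X,proj("side",X))
a=S[145:205,215:270,::-1]
cv2.imwrite("pics/m2.png",cv2.resize(a.astype(np.uint8),None,fx=10,fy=10,interpolation=cv2.INTER_CUBIC))
```

```text
17.25 [554.04348114  38.81748282 265.23345914] [ 3.14095851e+00 -2.71998295e-04  1.35263370e+00] [554.003  38.986 265.021] [ 3.14152439e+00 -2.20947633e-04  1.35267376e+00]
-70 [538.94718839 -29.51302464 185.2144383 ] [[255.57660838 152.60212593]]
70 [569.24825059 107.1685183  185.25251806] [[236.45790973 178.76528087]]
```

View pics/m2.png

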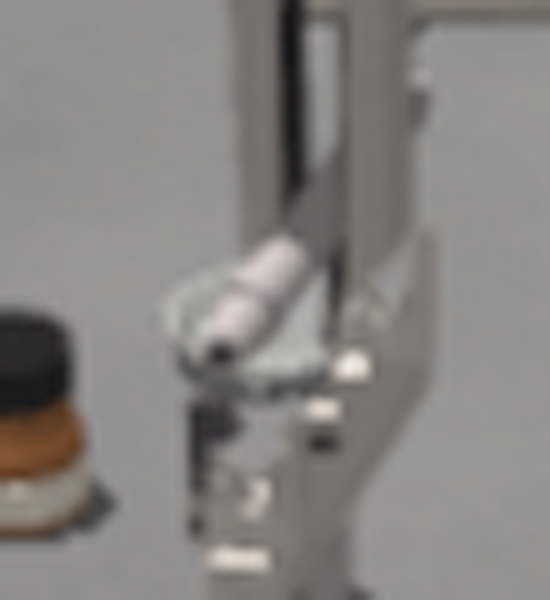

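The beam end (small aperture) is at about side (236.4,179.6), above the iris-side clip and pointing at the iris. Next I'll compare model projections of the clips with the image to check lateral alignment.

Run:
```python
from h import *
th=np.radians(77.4);c=np.array([554.,39.2,143])
def W(p): p=np.array(p,float);return c+[p[0]*np.cos(th)-p[1]*np.sin(th),p[0]*np.sin(th)+p[1]*np.cos(th),p[2]]
for n,p in dict(jawb_top=(52,-8,17),walltopb=(52,10,12),jawa=(-44,-8,17),walla=(-44,10,12),barendTopL=(56,-10,-22),barendTopR=(56,10,-22),dot=(0,0,-22),barfarR=(-56,10,-22),barendbotL=(56,-10,-34),barendbotR=(56,10,-34)).items(): print(n,proj("side",W(p))[0].round(1),proj("top",W(p))[0].round(1))
S=np.load("S.npy").mean(2).astype(int)
print('     '+' '.join('%3d'%v for v in range(230,262)))
for y in range(162,206): print(y,' '.join('%3d'%v for v in S[y,230:262]))
```

```text
jawb_top [236.2 184.5] [223.5 168.3]
walltopb [243.8 187.6] [221.8 175.9]
jawa [249.5 166. ] [262.7 177.5]
walla [256.5 168.7] [260.9 185.1]
barendTopL [235.3 200. ] [223.1 169.6]
barendTopR [243.6 201.3] [221.2 177.4]
dot [247.2 188.9] [244.2 178.7]
barfarR [258.  178.7] [265.4 187.9]
barendbotL [235.5 204.4] [223.4 170.4]
barendbotR [243.7 205.7] [221.5 178.1]
     230 231 232 233 234 235 236 237 238 239 240 241 242 243 244 245 246 247 248 249 250 251 252 253 254 255 256 257 258 259 260 261
162 148 148 148 148 147 146 147 147 147 147 147 147 147 147 147 147 146 146 145 145 145 145 145 146 146 146 147 147 146 147 147 147
163 148 149 148 149 147 148 147 148 147 146 147 148 147 147 147 148 147 146 146 146 146 145 145 145 145 145 146 146 148 146 148 147
164 147 148 148 149 148 147 146 147 147 147 146 146 147 147 147 147 147 147 146 145 146 145 145 144 144 144 145 145 146 146 147 147
165 150 149 149 148 149 148 147 148 148 148 147 147 147 147 147 146 146 142 132 129 122 133 145 144 145 144 145 146 146 146 147 147
166 150 150 149 148 148 148 149 149 148 149 148 148 147 146 146 147 143 12
[... 4505 characters left out ...]
 147 148 147 148 149 149 149 149 148 147
201 144 144 144 144 144 151 170 186 192 190 193 186 174 174 113 110 108 106 106 112 133 147 147 148 148 149 149 149 148 147 147 147
202 144 144 143 144 145 136 123 120 118 122 128 145 170 167 109 108 107 106 106 112 132 147 148 149 148 148 150 149 147 147 147 147
203 143 142 142 142 143 137 122 120 121 122 122 121 123 120 106 103 105 107 106 104 115 138 147 148 147 147 149 148 148 147 148 147
204 143 143 142 143 143 137 123 122 120 119 120 120 121 115  94  93 104 107 105  98  84 100 130 147 146 147 148 147 147 146 146 148
205 143 144 144 144 144 142 136 136 134 130 128 127 116 100  76  88 105 106 105  97  69  46  96 138 147 146 146 147 146 145 146 147
```

Run:
```python
from mv import *
from h import *
from scipy.ndimage import map_coordinates as mc
S=np.load("S4.npy").mean(2)
s=read_state()
p,R=load();R=R.as_matrix();g=s["eef_pos"]+80*R[:,2]
for k in(30,34,38,42,46,50,54,58,62,66,70):
    a=proj("side",g+k*R[:,0])[0];d=proj("side",g+(k+1)*R[:,0])[0]-a;d/=np.hypot(*d);n=np.array([-d[1],d[0]]);n*=np.sign(n[0])
    # silhouette: extremes of circle
    t=np.linspace(0,6.28,60);C=np.array([g+k*R[:,0]+7*(np.cos(u)*R[:,1]+np.sin(u)*R[:,2]) for u in t]);q=(proj("side",C)-a)@n
    o=np.arange(-6,6.1,.75);pr=mc(S,[a[1]+o*n[1],a[0]+o*n[0]],order=1)
    print(k,a.round(1),q.min().round(2),q.max().round(2),pr.astype(int))
print(o)
```

```text
30 [242.4 170.6] -3.1 3.1 [144 138 126 122 125 155 188 203 193 178 156 134 120 132 151 135 109]
34 [241.9 171.4] -3.11 3.11 [150 145 139 131 141 165 194 204 193 177 157 133 121 135 156 159 139]
38 [241.3 172.2] -3.12 3.12 [149 149 146 145 156 182 202 203 193 176 156 134 120 136 164 167 158]
42 [240.7 173. ] -3.13 3.13 [149 149 153 161 174 192 202 195 183 166 147 129 122 138 161 174 167]
46 [240.1 173.8] -3.15 3.15 [150 151 158 166 178 175 172 176 170 154 136 115 116 131 158 171 173]
50 [239.5 174.6] -3.16 3.16 [150 159 165 166 160 162 173 180 181 170 145 125 109 126 152 168 172]
54 [238.9 175.4] -3.17 3.17 [157 167 170 167 165 174 192 206 195 178 156 131 117 125 152 169 172]
58 [238.3 176.3] -3.18 3.18 [164 168 166 161 165 182 202 206 197 178 156 132 116 131 158 172 181]
62 [237.7 177.1] -3.19 3.19 [170 169 161 158 164 179 198 206 195 175 153 130 118 140 168 180 182]
66 [237.1 177.9] -3.21 3.21 [172 164 158 157 165 184 197 188 173 150 132 124 129 153 174 181 162]
70 [236.5 178.8] -3.22 3.22 [174 173 157 152 162 180 183 155 120  93  92 101 129 157 159 149 133]
[-6.   -5.25 -4.5  -3.75 -3.   -2.25 -1.5  -0.75  0.    0.75  1.5   2.25
  3.    3.75  4.5   5.25  6.  ]
```

Request:
{"name": "carry_out", "arguments": {"slide": [[0.0066,-0.0015,-0.03],[0.0066,-0.0015,-0.066],[0.0066,-0.0015,-0.066],[0.0066,-0.0015,-0.066],[0.0066,-0.0015,-0.066]], "dr": [[0,0,0],[0,0,0],[0,0,0],[0,0,0],[0,0,0]], "gripper": [5,5,5,5,5], "newtons": 55}}

```text
clock: 17.67
eef_pos: [555.7, 38.6, 248.4]
eef_rot: [-3.142, -0.0, 1.353]
wrist_force: [-0.8, 1.0, -0.8]
finger_gap: 12.4
finger_force: 55.0
```

```bash
cat > lat.py <<'E'
from mv import *
from h import *
from scipy.ndimage import map_coordinates as mc
def lat(S,g,R,ks=(34,38,60,64)):
    for k in ks:
        a=proj("side",g+k*R[:,0])[0];d=proj("side",g+(k+1)*R[:,0])[0]-a;d/=np.hypot(*d);n=np.array([-d[1],d[0]]);n*=np.sign(n[0])
        o=np.arange(-6,6.1,.75);pr=mc(S,[a[1]+o*n[1],a[0]+o*n[0]],order=1)
        print(k,a.round(1),pr.astype(int))
def bar(S):
    for y in(183,185,187,189,191,193): print(y,S[y,240:262].astype(int))
E
python3 - <<'E'
from lat import *
apply([.0066,-.0015,-.066],[0,0,0])
S=np.mean([camera("side").astype(float) for _ in range(4)],0).mean(2);np.save("S5.npy",S)
s=read_state();print(s["clock"],s["eef_pos"],load()[0],s["wrist_force"],s["moment"])
R=load()[1].as_matrix();g=s["eef_pos"]+80*R[:,2]
lat(S,g,R);bar(S)
E
```

```text
17.8667 [555.70415516  38.63121191 248.75333542] [555.653  38.611 248.521] [-0.2407537  -0.53352435  0.06220497] [-0.02690212 -0.04316354  0.00208537]
34 [241.3 177.8] [163 170 171 165 149 170 196 200 193 180 160 137 123 136 157 155 137]
38 [240.8 178.6] [162 173 185 184 177 181 199 206 196 180 160 137 123 130 138 129 109]
60 [237.5 183.1] [126 120 127 121 128 157 191 207 199 182 159 135 114 119 134 145 143]
64 [236.9 184. ] [128 104  97  89 105 141 183 202 201 175 154 130 119 124 139 147 145]
183 [147 116  86  90  89  84  86  99 113 115 116 116 115 116 115 114 111 121
 142 149 149 149]
185 [112 115 122 131 139 153 169 115 116 117 116 115 115 115 113 111 121 143
 149 150 150 150]
187 [141 147 146 136 151 167 113 108 111 116 115 116 115 114 113 128 147 150
 149 149 149 148]
189 [148 148 141 126 117  97  59  53  74 106 115 115 112 116 132 148 152 152
 151 151 150 150]
191 [148 147 147 140 115 111 114 116 115 116 114 111 120 140 151 151 151 151
 151 151 152 151]
193 [166 173 115 118 116 110 114 115 115 114 113 127 145 150 149 149 149 150
 150 150 150 150]
```

Request:
{"name": "carry_out", "arguments": {"slide": [[0,0,-0.01],[0,0,-0.02],[0,0,-0.03],[0,0,-0.036],[0,0,-0.036]], "dr": [[0,0,0],[0,0,0],[0,0,0],[0,0,0],[0,0,0]], "gripper": [5,5,5,5,5]}}

```text
clock: 18.28
eef_pos: [555.5, 38.6, 239.0]
eef_rot: [-3.141, -0.0, 1.353]
wrist_force: [-0.1, -0.9, -1.1]
finger_gap: 12.5
finger_force: 55.0
```

Request:
{"name": "carry_out", "arguments": {"slide": [[0,0,-0.008],[0,0,-0.016],[0,0,-0.016]], "dr": [[0,0,0],[0,0,0],[0,0,0]], "gripper": [5,5,5]}}

```text
clock: 18.53
eef_pos: [556.0, 38.6, 236.2]
eef_rot: [3.14, -0.001, 1.353]
wrist_force: [-0.3, -0.4, 4.2]
finger_gap: 13.1
finger_force: 55.0
```

Request:
{"name": "carry_out", "arguments": {"slide": [[0,0,-0.008],[0,0,-0.016],[0,0,-0.016]], "dr": [[0,0,0],[0,0,0],[0,0,0]], "gripper": [5,5,5]}}

```text
clock: 18.78
eef_pos: [555.9, 38.7, 232.0]
eef_rot: [3.14, -0.001, 1.353]
wrist_force: [-0.4, 1.0, 4.0]
finger_gap: 12.7
finger_force: 55.0
```

Request:
{"name": "carry_out", "arguments": {"slide": [[0,0,-0.008],[0,0,-0.016],[0,0,-0.016]], "dr": [[0,0,0],[0,0,0],[0,0,0]], "gripper": [5,5,5]}}

```text
clock: 19.03
eef_pos: [555.4, 38.6, 226.9]
eef_rot: [-3.141, 0.0, 1.353]
wrist_force: [-0.1, 0.8, -0.4]
finger_gap: 12.7
finger_force: 55.0
```

Request:
{"name": "carry_out", "arguments": {"slide": [[0,0,-0.008],[0,0,-0.016],[0,0,-0.016]], "dr": [[0,0,0],[0,0,0],[0,0,0]], "gripper": [5,5,5]}}

```text
clock: 19.28
eef_pos: [555.9, 38.6, 223.7]
eef_rot: [3.14, -0.0, 1.353]
wrist_force: [-0.7, 0.0, 3.7]
finger_gap: 12.7
finger_force: 55.0
```

The force dropped as the jaws snapped at z≈227 and rose again at 223.7. I'll press slightly further to confirm the laser is seated.

Request:
{"name": "carry_out", "arguments": {"slide": [[0,0,-0.004],[0,0,-0.006],[0,0,-0.006],[0,0,-0.006]], "dr": [[0,0,0],[0,0,0],[0,0,0],[0,0,0]], "gripper": [5,5,5,5]}}

```text
clock: 19.62
eef_pos: [556.4, 38.6, 223.5]
eef_rot: [3.138, -0.001, 1.353]
wrist_force: [-0.6, 0.3, 13.0]
finger_gap: 12.5
finger_force: 55.0
```

Run:
```python
from lat import *
apply([0,0,-.036],[0,0,0])
for _ in range(4): apply([0,0,-.016],[0,0,0])
apply([0,0,-.006],[0,0,0])
S=np.mean([camera("side").astype(float) for _ in range(4)],0).mean(2);np.save("S6.npy",S)
s=read_state();print(s["clock"],s["eef_pos"],s["eef_rot"],load()[0],s["wrist_force"],s["moment"])
R=load()[1].as_matrix();g=s["eef_pos"]+80*R[:,2]
print(proj("side",g+70*R[:,0]))
print('     '+' '.join('%3d'%v for v in range(228,260)))
for y in range(162,208): print(y,' '.join('%3d'%v for v in S[y,228:260]))
```

```text
19.8167 [556.37119309  38.55828104 223.54032239] [ 3.13794665e+00 -8.84939841e-04  1.35283006e+00] [555.653  38.611 222.021] [-0.18858867 -0.4198459  13.32168629] [-0.05558111 -0.01954732 -0.05298543]
[[236.09489719 195.06770403]]
     228 229 230 231 232 233 234 235 236 237 238 239 240 241 242 243 244 245 246 247 248 249 250 251 252 253 254 255 256 257 258 259
162 147 147 147 148 149 147 147 146 139 122 113 114 114 104  68  32  61 115 147 140 121 114 115 114 112 107 110 129 147 147 147 147
163 147 147 147 148 149 148 148 147 144 128 114 113 114 102  61  31  63 115 146 131 103 114 114 115 112 107 109 128 146 146 147 146
164 147 147 147 147 148 149 148 148 147 136 113 113 114 102  61  33  61 115 146 129  95 114 115 114 112 106 110 127 144 145 146 146
165 148 148 149 149 149 149 147 148 148 137 114 114 114 102  61  32  61 115 142 117  93 114 115 115 112 106 109 127 145 146 145 147
166 149 150 150 150 149 149 148 148 150 138 115 114 114 101  62  33  62 115 133  91  87 114 115 114 111 106 110 127 144 146 147 147
167 149 149 150 150 149 149 149 149 149 139 116 113 114 102  62  32  61 115 
[... 4635 characters left out ...]
 131 148 148 149 149 149 149 149 148 147
203 144 143 143 142 142 144 143 136 122 119 117 117 117 117 117 114 106 102 105 106 106 105 117 138 148 148 148 148 149 148 148 147
204 143 143 143 143 143 143 144 138 123 121 118 116 117 116 117 111  91  89 105 106 105  96  82  99 130 147 146 147 147 147 147 146
205 143 143 144 143 144 144 144 142 136 135 132 127 127 122 115  97  70  81 105 107 105  92  53  46  96 138 147 147 146 147 146 145
206 143 143 144 143 144 144 144 144 144 144 143 140 140 137 120  72  51  72  98 106 106  90  47  25  77 129 146 145 146 147 146 145
207 144 143 142 143 144 143 143 143 145 144 145 145 145 145 122  54  36  48  68  77  77  65  33  26  77 128 145 144 145 147 146 146
```

Request:
{"name": "carry_out", "arguments": {"slide": [[0,0,0.006],[0,0,0.006],[0,0,0.006],[0,0,0.006],[0,0,0.006],[0,0,0.006]], "dr": [[0,0,0],[0,0,0],[0,0,0],[0,0,0],[0,0,0],[0,0,0]], "gripper": [5,5,35,45,45,45], "newtons": 15}}

```text
clock: 20.32
eef_pos: [555.6, 38.6, 223.3]
eef_rot: [-3.142, -0.0, 1.353]
wrist_force: [-0.0, 0.1, -1.4]
finger_gap: 36.5
finger_force: 0.0
```

Run:
```python
from lat import *
apply([0,0,.006],[0,0,0])
S=np.mean([camera("side").astype(float) for _ in range(4)],0).mean(2);np.save("S7.npy",S)
s=read_state();print(s["clock"],s["eef_pos"],s["eef_rot"],load()[0],s["wrist_force"],s["finger_gap"])
print('     '+' '.join('%3d'%v for v in range(228,260)))
for y in list(range(162,172))+list(range(180,204)): print(y,' '.join('%3d'%v for v in S[y,228:260]))
```

```text
20.5167 [555.64171362  38.60667774 223.45572489] [ 3.14140852e+00 -1.98270528e-04  1.35279999e+00] [555.653  38.611 223.521] [ 1.19279082  0.13582423 -0.01202097] 42.31086012075521
     228 229 230 231 232 233 234 235 236 237 238 239 240 241 242 243 244 245 246 247 248 249 250 251 252 253 254 255 256 257 258 259
162 147 147 147 142 125 115 114 111  95  51  35  78 131 147 147 147 147 147 147 147 146 145 145 145 145 143 130 116 115 114 113 110
163 147 146 147 143 128 117 113 112  95  52  34  77 130 147 147 147 147 147 146 146 146 146 146 145 143 136 124 113 114 114 113 110
164 147 147 147 144 130 117 113 113  98  51  31  76 130 146 147 147 147 146 147 146 146 146 145 145 143 130 112 110 114 114 113 109
165 148 148 149 145 131 117 114 114  99  51  31  76 131 147 146 147 147 146 147 143 135 126 113 123 141 128 109 108 115 115 113 110
166 148 148 150 145 129 117 114 114 100  53  32  74 129 147 147 146 147 147 145 132 102  84  61  86 127 129 106 108 114 115 114 110
167 149 149 150 145 129 115 113 113 100  56  32  72 129 149 147 147 147 147 147 124  67  57  53  64 107 129 109 109 114 115 11
[... 3001 characters left out ...]
 134 150 149 148 148 148 149 148 148 148
199 143 143 144 144 143 140 132 148 171 146 125 121 123 122 121 123 120 112 111 109 106 112 132 148 148 148 147 147 148 148 148 148
200 143 143 144 144 144 144 146 170 205 186 119 115 116 116 118 120 118 112 111 108 106 112 133 147 147 147 147 148 149 149 148 148
201 144 143 143 144 144 145 145 153 171 165 115 115 116 115 116 115 113 110 108 106 106 112 132 147 147 148 148 148 150 149 148 147
202 144 144 144 144 144 144 140 130 122 120 116 117 117 117 116 112 110 108 105 106 106 111 131 148 147 149 148 148 149 149 148 147
203 144 144 142 142 142 143 140 130 120 119 117 117 116 117 116 112 107 100 105 106 106 104 115 138 147 147 148 148 149 148 148 147
```

The jaws show closed: dark noses at side (235,187) and (250,168), as wide as at the start and lying over the laser. Now lowering to the bar and gripping it.

Request:
{"name": "carry_out", "arguments": {"slide": [[0,0,-0.04],[0,0,-0.08],[0,0,-0.11],[0,0,-0.122],[0,0,-0.122],[0,0,-0.122]], "dr": [[0,0,0],[0,0,0],[0,0,0],[0,0,0],[0,0,0],[0,0,0]], "gripper": [45,45,45,45,45,45]}}

```text
clock: 21.02
eef_pos: [555.7, 38.6, 192.8]
eef_rot: [-3.141, -0.0, 1.353]
wrist_force: [0.2, 0.9, 0.4]
finger_gap: 42.2
finger_force: 0.0
```

Request:
{"name": "carry_out", "arguments": {"slide": [[0,0,0],[0,0,0],[0,0,0],[0,0,0],[0,0,0],[0,0,0]], "dr": [[0,0,0],[0,0,0],[0,0,0],[0,0,0],[0,0,0],[0,0,0]], "gripper": [30,15,10,10,10,10], "newtons": 12}}

```text
clock: 21.52
eef_pos: [555.8, 38.6, 193.3]
eef_rot: [3.141, -0.0, 1.353]
wrist_force: [0.1, 0.6, 2.1]
finger_gap: 20.1
finger_force: 11.9
```

```bash
cat > iris.py <<'E'
from h import *
from scipy.optimize import minimize
from scipy.ndimage import gaussian_filter
def hullmask(n,c,yaw,sh):
    a=np.array([np.cos(yaw),np.sin(yaw),0]);b=np.array([-a[1],a[0],0]);t=np.linspace(0,2*np.pi,60)
    P=[c+e*a+18*(np.cos(u)*b+np.sin(u)*np.array([0,0,1])) for e in(-4,4) for u in t]
    q=proj(n,np.array(P)); h=cv2.convexHull(((q+0.5)*64).astype(np.float32)).astype(np.int32)
    m=np.zeros((384*4,512*4),np.uint8); cv2.fillConvexPoly(m,((h-32)//16*1).astype(np.int32) if 0 else ((h.astype(float))*4/64*16).astype(np.int32),1,shift=4)
    return cv2.resize(m.astype(np.float32),(512,384),interpolation=cv2.INTER_AREA)
E
python3 - <<'E'
from iris import *
from mv import *
apply([0,0,-.122],[0,0,0]); s=read_state();print(s["clock"],s["eef_pos"],s["eef_rot"],load()[0],s["wrist_force"],s["finger_gap"],s["finger_force"])
S=np.load("S.npy").mean(2).astype(int);T=np.load("T.npy").mean(2).astype(int)
print('     '+' '.join('%3d'%v for v in range(202,230)))
for y in range(206,234): print(y,' '.join('%3d'%v for v in S[y,202:230]))
print('     '+' '.join('%3d'%v for v in range(149,170)))
for y in range(146,172): print(y,' '.join('%3d'%v for v in T[y,149:170]))
E
```

```text
21.5167 [555.7619321   38.61080752 193.27311057] [ 3.14080989e+00 -3.09677222e-04  1.35283506e+00] [555.653  38.611 193.021] [0.12156405 0.61243879 2.14602856] 20.063358225434417 11.898784786462784
     202 203 204 205 206 207 208 209 210 211 212 213 214 215 216 217 218 219 220 221 222 223 224 225 226 227 228 229
206 146 146 146 146 146 144 143 143 143 144 144 145 144 144 142 143 144 144 144 144 143 145 144 143 142 142 142 143
207 146 146 146 145 146 146 145 143 143 143 144 144 143 142 143 143 144 145 144 144 144 144 143 143 142 143 142 143
208 145 145 145 144 145 145 144 143 143 143 144 144 143 143 144 144 144 144 144 144 143 143 143 142 142 142 143 142
209 145 144 144 144 144 145 144 144 143 144 144 144 145 144 144 144 143 143 143 143 143 143 144 143 143 143 143 142
210 144 144 144 144 144 143 139 126 116 108 106 108 112 119 136 144 144 143 143 142 142 142 142 143 143 144 143 142
211 124 126 128 134 138 135 109  82  67  52  43  48  56  68  97 118 135 143 143 142 144 144 142 143 143 143 143 143
212  93 108 108  95 107 105  61  40  37  37  38  41  43  44  47  69  96 124 144 143 144 1
[... 4139 characters left out ...]
 125 124 121 122 132 108  61  48  79 126 166 133  83  69  72  73  73  70  59  51  41
165 125 123 121 132 151 130  92  87 107 145 190 157  93  66  70  73  75  72  62  54  34
166 123 122 127 149 150 132 119 117 123 155 196 168 101  59  57  66  72  67  52  49  33
167 123 121 134 167 151 126 122 121 133 178 209 185 127  73  41  45  55  50  39  39  28
168 123 120 127 154 141 123 121 119 140 200 225 216 181 125  66  29  23  27  28  25  16
169 124 123 123 130 126 121 120 118 141 201 224 226 217 181 122  61  24  14  15  14  10
170 124 124 123 123 122 122 121 123 150 200 222 224 220 202 153  91  45  23  11   8   7
171 124 124 125 124 124 122 120 131 175 211 221 220 197 166 122  81  56  36  20  14  14
```

Run:
```python
from h import *
t=tri([213.6,218.6],[156.6,157.2]);print(t.x,t.fun)
for dr in(0,1.0,1.25,1.5):
    # xy from top corrected by (+1.4,-.5); z from side row
    z=175
    for _ in range(6):
        q=onz("top",[156.6,157.2],z)+[1.4,-.5,0]
        r=least_squares(lambda p:proj("side",[q[0],q[1],p[0]])[0,1]-(218.6-dr),[z]);z=r.x[0]
    print(dr,q,z,proj("side",[q[0],q[1],z]))
```

```text
[595.68586434 245.44850734 173.55898686] [ 0.15585232  0.02556451 -0.01298251 -0.19557957]
0 [596.67632457 244.97028561 173.24240254] 173.2425158562927 [[213.2955869 218.6      ]]
1.0 [596.31044775 244.52829582 175.25706624] 175.2570501089891 [[213.45873748 217.6       ]]
1.25 [596.21908204 244.4179234  175.76016227] 175.76011490420572 [[213.49952501 217.35      ]]
1.5 [596.12775767 244.30760093 176.26303067] 176.26295249912596 [[213.54031249 217.1       ]]
```

Request:
{"name": "carry_out", "arguments": {"slide": [[0,0,0],[0,0,0],[0,0,0.02],[0,0,0.04],[0,0,0.06],[0,0,0.08],[0,0,0.1],[0,0,0.12],[0,0,0.12],[0,0,0.12]], "dr": [[0,0,0],[0,0,0],[0,0,0],[0,0,0],[0,0,0],[0,0,0],[0,0,0],[0,0,0],[0,0,0],[0,0,0]], "gripper": [10,10,10,10,10,10,10,10,10,10], "newtons": 35}}

```text
clock: 22.35
eef_pos: [555.7, 38.6, 223.3]
eef_rot: [3.141, -0.0, 1.353]
wrist_force: [0.5, 0.1, -3.9]
finger_gap: 19.6
finger_force: 34.9
```

Run:
```python
from lat import *
apply([0,0,.12],[0,0,0])
S=np.mean([camera("side").astype(float) for _ in range(6)],0).mean(2);np.save("S8.npy",S)
s=read_state();print(s["clock"],s["eef_pos"],s["eef_rot"],load()[0],s["wrist_force"],s["moment"],s["finger_gap"])
R=load()[1].as_matrix();g=s["eef_pos"]+50*R[:,2]
print(g,proj("side",g+70*R[:,0]),proj("side",g+[0,0,-22]+56*R[:,0]+10*R[:,1]),proj("side",g+[0,0,-22]+56*R[:,0]-10*R[:,1]))
print('     '+' '.join('%3d'%v for v in range(228,256)))
for y in list(range(164,196)): print(y,' '.join('%3d'%v for v in S[y,228:256]))
```

```text
22.65 [555.59513516  38.61683889 222.77687799] [-3.14143098e+00 -1.10627668e-04  1.35285865e+00] [555.653  38.611 223.021] [ 0.37969362 -0.07739456 -4.19774821] [-0.08006046 -0.09274431  0.00412757] 19.429832248003848
[555.60085798  38.62688593 172.77687932] [[235.98424704 183.68207739]] [[234.24716313 188.63549165]] [[242.62400086 189.8961187 ]]
     228 229 230 231 232 233 234 235 236 237 238 239 240 241 242 243 244 245 246 247 248 249 250 251 252 253 254 255
164 147 147 147 148 148 149 148 144 129 114 114 114 101  61  31  63 116 147 147 130  93  96  99 114 114 114 111 104
165 148 148 149 149 149 149 148 147 135 113 114 114 101  61  32  61 115 146 142 125 100  96  99 115 115 115 111 104
166 149 149 150 150 149 148 148 149 138 115 113 113 101  62  33  62 115 140 120 102 100  95  97 114 114 114 111 105
167 149 149 150 150 150 149 149 149 138 116 114 114 101  62  32  61 109 123 103 100 101  93  93 114 115 115 111 105
168 149 150 150 150 150 150 149 150 140 119 114 114 102  64  33  58  94 105 100 101 101  92  92 115 115 114 111 105
169 150 149 150 150 150 150 149 149 141 120 113 114 10
[... 2377 characters left out ...]
 151
190 147 146 147 147 147 147 147 151 167 162 115 114 114 115 115 113 111 110 108 106 106 107 122 139 146 150 151 151
191 147 147 147 147 147 148 143 130 122 120 117 117 117 118 116 113 110 108 106 106 106 112 136 151 152 151 151 152
192 147 147 147 146 147 148 144 131 121 119 116 117 117 117 116 113 109 105 106 106 106 113 135 151 151 151 151 150
193 146 146 147 146 146 148 143 132 123 120 117 117 116 116 116 117 119 109 105 106 106 112 135 150 150 150 150 149
194 145 145 146 147 147 147 145 142 138 135 130 127 125 121 122 130 134 115 105 106 105 112 134 149 150 149 149 149
195 145 145 145 147 147 147 147 147 147 146 143 141 139 137 138 143 140 116 105 106 105 112 133 149 150 150 150 150
```

Run:
```python
from h import *
S=np.load("S.npy").mean(2).astype(int)
for c in((554,39.2),(555.4,38.7)):
    t=np.linspace(0,2*np.pi,721);P=np.c_[c[0]+12.5*np.cos(t),c[1]+12.5*np.sin(t),75+0*t];q=proj("side",P)
    print(c,proj("side",[*c,75]),q[q[:,0].argmin()],q[q[:,0].argmax()],q[q[:,1].argmin()],q[q[:,1].argmax()])
    b=np.c_[P[:,:2],14+0*t];r=proj("side",b);print("base",r[:,0].min(),r[:,0].max(),r[r[:,1].argmax()])
print('     '+' '.join('%3d'%v for v in range(238,260)))
for y in range(200,236): print(y,' '.join('%3d'%v for v in S[y,238:260]))
```

```text
(554, 39.2) [[247.57424112 205.00539666]] [242.5007344  205.12577565] [252.64688928 204.95639182] [247.73178829 202.3082437 ] [247.41318979 207.76253955]
base 243.1312929249193 252.96331619739874 [247.89673017 228.13763548]
(555.4, 38.7) [[247.02980162 204.87551146]] [241.95898344 204.99579564] [252.09960539 204.82652456] [247.19318232 202.18124636] [246.86278905 207.62966875]
base 242.60596548213599 252.43279304292278 [247.36327639 227.99788036]
     238 239 240 241 242 243 244 245 246 247 248 249 250 251 252 253 254 255 256 257 258 259
200 207 199 200 174 116 120 118 111 108 107 105 113 134 147 147 148 147 148 149 149 149 149
201 192 190 193 186 174 174 113 110 108 106 106 112 133 147 147 148 148 149 149 149 148 147
202 118 122 128 145 170 167 109 108 107 106 106 112 132 147 148 149 148 148 150 149 147 147
203 121 122 122 121 123 120 106 103 105 107 106 104 115 138 147 148 147 147 149 148 148 147
204 120 119 120 120 121 115  94  93 104 107 105  98  84 100 130 147 146 147 148 147 147 146
205 134 130 128 127 116 100  76  88 105 106 105  97  69  46  96 138 147 146 146 147 146 145
206 
[... 2055 characters left out ...]
 156 130 128 114  83  92 101 101 100 101 101 100  95  85
229 215 214 213 213 214 212 211 212 207 194 186 152 101 101 101 101 101 102 100  99  91  75
230 215 214 214 214 214 212 212 213 213 211 191 131 101 100 101 101 102 101  99  96  85  71
231 185 197 211 214 214 214 214 213 212 195 145 102 101 101 100 101 101  98  91  87  75  72
232 132 147 164 170 170 176 187 197 208 181 101 100 100 101 101 101 100  91  70  72  74  72
233 112 109 108 111 112 119 132 149 164 147 103 104 104 104 103 102  98  82  55  60  70  94
234 111 110 108 110 110 108 107 111 111 108 104 106 106 106 105 103  97  76  55  56  88 132
235 100 103 105 108 109 107 107 107 108 107 104 104 105 105 105 103  99  84  64  65 106 148
```

The seat is now at about 172.4 mm, and the iris centre comes out at about 174.7 mm. A final small raise.

Request:
{"name": "carry_out", "arguments": {"slide": [[0,0,0.005],[0,0,0.009],[0,0,0.009],[0,0,0.009],[0,0,0.009],[0,0,0.009]], "dr": [[0,0,0],[0,0,0],[0,0,0],[0,0,0],[0,0,0],[0,0,0]], "gripper": [10,10,10,10,10,10]}}

```text
clock: 23.15
eef_pos: [555.6, 38.6, 225.2]
eef_rot: [3.141, -0.0, 1.353]
wrist_force: [-0.6, -0.1, -4.5]
finger_gap: 19.4
finger_force: 34.9
```

Run:
```python
from lat import *
apply([0,0,.009],[0,0,0])
S=np.mean([camera("side").astype(float) for _ in range(6)],0).mean(2)
s=read_state();print(s["clock"],s["eef_pos"],s["wrist_force"],s["finger_gap"])
for y in range(180,188): print(y,S[y,232:240].astype(int))
D=np.abs(S-np.load("S.npy").mean(2)); print("iris change",D[205:230,204:226].max())
```

```text
23.45 [555.6508586   38.60529977 225.28643045] [ 0.54843055  0.62309479 -3.10503238] 19.56565362199015
180 [126  62 108 180 210 201 181 158]
181 [126  68 139 202 203 187 164 138]
182 [138 115 134 166 162 159 142 117]
183 [143 126 102  82  99 124 118 106]
184 [134 104  86  51  64 100 110 114]
185 [131  89  86  97  94 108 117 121]
186 [137 111 107 122 119 121 122 122]
187 [144 139 131 150 177 151 133 121]
iris change 3.3333333333333286
```

```bash
python3 -c "
from cell import *
print(sign_off())"
```

```text
the job is handed in; nothing more can be done
None
```

I handed the job in at about 23.5 s. The laser is seated in both clips with its beam end towards the iris, and the gripper holds the mount by its bar about 32 mm up, at an estimated 175 mm seat height (iris centre estimated at 174.4–175.2 mm, perhaps 1 mm uncertain). I first picked the laser up the wrong way round, put it back in its rest and regrasped it. The mount also seemed to turn about 1.5° when I let go of the laser; I then gripped the bar at its original angle.

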